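# Check bore depths, sort the blocks and close up

### The arm

A 6-joint arm with a two-finger parallel gripper is mounted at the origin on the work surface. World frame = base frame: x ahead of the robot, y to its left, z up, the work surface at z = 0. Lengths are in m, angles in rad, forces in N, time in s.
With the tool pointing down it reaches from about 0.3 to 0.775 m from the base axis. Payload 14.6 kg.
Tool frame: the origin (TCP) lies between the finger pads; the fingertips stand 19 mm ahead of it and the grasp point (between the pads) is the TCP (ctrl.finger_overhang is the distance from the TCP to the fingertips, in m); z points along the fingers, y is the direction in which the jaws open and shut (so a half turn about z gives the same grasp; the last joint's range is limited). The gripper opens to 94 mm and grips with 3 to 60 N. Pads are 16 mm wide; open, the fingers measure 119 mm over their backs; the gripper's body (75 mm by 177 mm) begins 78 mm behind the grasp point.
Start: joints at [1.215, 0.3, 1.521, -0, 1.321, -0.067], TCP at [0.157, 0.527, 0.224] pointing down, gripper open.
Joint ranges: [-3.03, 3.03], [-0.79, 2.21], [0.23, 2.52], [-1.04, 4.18], [0, 3.07], [-2.55, 2.55]. Speed limits (rad/s): [2.22, 2.22, 2.57, 3.14, 3.14, 3.14].

### API

Orientations are given as [roll, pitch, yaw] about the fixed x, y, z axes, in that order (R = Rz(yaw) Ry(pitch) Rx(roll)).
In Python, from station import ctrl gives the robot as it stands.
- The arm moves only by the tool send_rows, never from a script. Its argument "series" is a list of rows, each a list of 7 numbers: the turn, a rotation vector about the tool's x, y, z in degrees, then the shift along the tool's x, y, z in m, then the gripper's target within -1 to 1 (fully open at 1, half-way at 0, shut at -1). A call has 1 to 8 rows; each row is the pose to reach, as a shift and turn from the pose commanded when the call began, along the tool's axes at that moment; what a row does not reach only later rows make up. A row lasts 1/10 s, in which the tool goes at most 50 mm and 8.59 degrees, less where a joint would pass 70% of its speed; a pose out of reach is approached as far as the arm can. A call with a gripper value outside its range is refused whole. The fingers move at their own pace and stop on an object; "force" is the grip in N (left out, the last holds). Time passes only in rows, so rows that repeat a pose let the fingers close. It gives the time, the measured TCP pose, the force and the opening at its end, in the units of the state.
- ctrl.get_obs(): the state, without advancing time (a new reading comes with each control period).
- ctrl.camera(name): name is "scene" or "top"; returns a dict with "pixels" (400x640x3 uint8, red, green, blue), "z_map" (400x640 float32, m along the optical axis (not along the pixel's ray), 0 where there is no reading), "fov_y" (degrees; the focal length in pixels is half the picture's height over the tangent of half this angle, whatever the lens; pixels are square), "cx", "cy" (the principal point, pixels), "R" (3x3) and "t" (3): a world point X has camera coordinates R X + t. Camera axes: x right, y down, z forward; pixel columns grow to the right and rows downward; lengths in m; the calibration is good to about 2 mm. A picture is of the moment at which its call begins.
- ctrl.hand_in(): hands the job in, once; it reports no verdict.
The state is a dict: "time_s": time; "qpos": joint angles; "joint_vel": joint speeds; "tau": joint torques, N m; "ee_pos": TCP position; "eef_rot": TCP orientation; "force": force on the tool from outside, world axes, zero at the start; "moment": the same for the moment, N m; "grip_width": finger opening in m.
Only numpy, scipy, OpenCV 4.12 (cv2) and the standard library are available. Lean on these libraries where they do the work, as an engineer would, in place of code of your own. Each camera call takes 0.05 s, during which the arm holds its last target.

### The job

Take the depth rod out of its rest and lower it gently to the bottom of the bore of each coloured block on the bench, in the order blue, yellow, green (green may be missing): good bores are about 38 mm deep, short ones about 22 mm. Put the rod back upright in its rest, stand the good blocks on the floor of the lower grey tote and the short ones on the floor of the red box, bore up. Then shut the red box's lid, and set the loose grey tote squarely on the lower one, turned so that it stacks and does not nest (blue end over grey end). Leave the other things on the bench where they are.

Things in the scene. Friction and masses are not known exactly. Their poses are not given: they have to be found in the camera images.
- rod: depth rod, standing upright in its rest: steel rod 10 mm in diameter and 75 mm long (red band 30 mm above its tip), with a black cylindrical handle above it, 26 mm in diameter and 50 mm long (orange stripe). Mass about 0.12 kg. Origin at the lower tip of the rod, z up along the rod to the handle (handle from z = 75 to 125 mm).
- rod_rest: dark wooden block 60 x 60 x 85 mm high, fixed, with a vertical 16 mm hole right through its middle; the rod stands in it with its handle's shoulder on the block's top, tip 10 mm above the bench. Origin at the centre of its underside.
- tote_low: fixed open grey tote for good blocks: rim 240 (its x) x 154 mm, base 190 x 130 mm outside, 75 mm high, sloping walls and floor 4 mm thick. End wall at +x is blue. Yellow shelves for a tote above, inside the rim (reaching 23 mm in, tops 66 mm above the origin): two at the blue end (y = +-45 mm), one at the grey end (y = 0). Origin: centre of underside.
- tote_up: loose empty tote, 0.3 kg, outside as the lower one, blue end at its +x; one foot under the blue end, two under the grey. Black carrying bar across its middle along y, 12 mm thick, 22 high, top 95 mm above origin. Blue over the lower's grey end, feet rest on the shelves (origin 66 mm above the lower's, 3 mm play); blue over blue it drops in and nests. Origin: centre of underside.
- reject_box: red box for the short blocks, fixed, 170 (x) x 200 (y) x 64 mm high, walls and floor 4 mm. Its lid is hinged along the far (+x) rim. Origin at the centre of its underside.
- reject_lid (a joint): angle of the red box's lid, a light 6 mm panel covering the box: 0 = shut flat on the rim, 1.57 = upright, stop at 1.75 (leaning back, as it starts). Free hinge: pushed forward past upright, below about 1.5, it falls shut.
- reject_lid_handle (a point): grip point of the small black knob on the outside of the lid near its front edge; with the lid open it is on the far side of the lid
- reject_lid_hinge (a point): middle of the lid's hinge line, which runs along the box's y
- blue_1: blue block, 46 x 46 mm and 50 mm high, about 0.22 kg, with a vertical blind bore 16 mm in diameter in the middle of its top; the bore is either about 38 mm deep (good) or about 22 mm deep (short) and only probing tells. There is one block of a colour at most: blue_1 or blue_2, or neither for green; absent ones read None. Origin at the centre of its underside.
- blue_2: blue block, 46 x 46 mm and 50 mm high, about 0.22 kg, with a vertical blind bore 16 mm in diameter in the middle of its top; the bore is either about 38 mm deep (good) or about 22 mm deep (short) and only probing tells. There is one block of a colour at most: blue_1 or blue_2, or neither for green; absent ones read None. Origin at the centre of its underside.
- yellow_1: yellow block, 46 x 46 mm and 50 mm high, about 0.22 kg, with a vertical blind bore 16 mm in diameter in the middle of its top; the bore is either about 38 mm deep (good) or about 22 mm deep (short) and only probing tells. There is one block of a colour at most: yellow_1 or yellow_2, or neither for green; absent ones read None. Origin at the centre of its underside.
- yellow_2: yellow block, 46 x 46 mm and 50 mm high, about 0.22 kg, with a vertical blind bore 16 mm in diameter in the middle of its top; the bore is either about 38 mm deep (good) or about 22 mm deep (short) and only probing tells. There is one block of a colour at most: yellow_1 or yellow_2, or neither for green; absent ones read None. Origin at the centre of its underside.
- green_1: green block, 46 x 46 mm and 50 mm high, about 0.22 kg, with a vertical blind bore 16 mm in diameter in the middle of its top; the bore is either about 38 mm deep (good) or about 22 mm deep (short) and only probing tells. There is one block of a colour at most: green_1 or green_2, or neither for green; absent ones read None. Origin at the centre of its underside.
- green_2: green block, 46 x 46 mm and 50 mm high, about 0.22 kg, with a vertical blind bore 16 mm in diameter in the middle of its top; the bore is either about 38 mm deep (good) or about 22 mm deep (short) and only probing tells. There is one block of a colour at most: green_1 or green_2, or neither for green; absent ones read None. Origin at the centre of its underside.
- toroid: bystander: blue ring-shaped transformer core, 90 mm across, 42 mm high; origin under its centre
- screwdriver: bystander: screwdriver lying on the bench; origin under its middle
- jar: bystander: glass jar 60 mm across, 80 mm high; origin under its centre
- knob: bystander, not always there: black control knob 44 mm across, 24 mm high; origin under its centre
- parts_bin: bystander: small cardboard bin 90 x 45 x 40 mm; origin under its centre
There are look-alikes about, which are no part of the job. What is shaped like the green_1 but orange or pink is not meant.

How it is judged:
On the way, in this order (a step that is already met when the one before it is completed fails the run):
1. the rod's tip is on the bottom of the blue block's bore (((x of rod in the frame of blue_1 between -0.007 and 0.007 m and y of rod in the frame of blue_1 between -0.007 and 0.007 m and z of rod in the frame of blue_1 below 0.015 m and angle between the z axis of rod and the z axis of blue_1, either way round below 0.2 rad) or (x of rod in the frame of blue_2 between -0.007 and 0.007 m and y of rod in the frame of blue_2 between -0.007 and 0.007 m and z of rod in the frame of blue_2 below 0.031 m and angle between the z axis of rod and the z axis of blue_2, either way round below 0.2 rad))), for 0.1 s.
2. the rod's tip is on the bottom of the yellow block's bore (((x of rod in the frame of yellow_1 between -0.007 and 0.007 m and y of rod in the frame of yellow_1 between -0.007 and 0.007 m and z of rod in the frame of yellow_1 below 0.031 m and angle between the z axis of rod and the z axis of yellow_1, either way round below 0.2 rad) or (x of rod in the frame of yellow_2 between -0.007 and 0.007 m and y of rod in the frame of yellow_2 between -0.007 and 0.007 m and z of rod in the frame of yellow_2 below 0.015 m and angle between the z axis of rod and the z axis of yellow_2, either way round below 0.2 rad))), for 0.1 s.
3. the rod's tip is on the bottom of the green block's bore (((x of rod in the frame of green_1 between -0.007 and 0.007 m and y of rod in the frame of green_1 between -0.007 and 0.007 m and z of rod in the frame of green_1 below 0.015 m and angle between the z axis of rod and the z axis of green_1, either way round below 0.2 rad) or (x of rod in the frame of green_2 between -0.007 and 0.007 m and y of rod in the frame of green_2 between -0.007 and 0.007 m and z of rod in the frame of green_2 below 0.031 m and angle between the z axis of rod and the z axis of green_2, either way round below 0.2 rad))), for 0.1 s.
At the end, for the whole second after the job is handed in: Good blocks stand upright on the lower tote's floor, short ones on the red box's; the upper tote rests on the lower one's shelves, blue over grey (within 12 mm and 7 degrees, 62 to 71 mm up); the rod stands in its rest (within 10 mm); all at rest (x of blue_1 in the frame of tote_low between -0.09 and 0.09 m and y of blue_1 in the frame of tote_low between -0.06 and 0.06 m and z of blue_1 in the frame of tote_low between -0.005 and 0.012 m and angle between each of blue_1, blue_2, yellow_1, yellow_2, green_1, green_2's own z axis and vertical below 0.15 rad and linear speed of each of blue_1, blue_2, yellow_1, yellow_2, green_1, green_2, tote_up, rod below 0.02 m/s and x of blue_2 in the frame of reject_box between -0.07 and 0.07 m and y of blue_2 in the frame of reject_box between -0.09 and 0.09 m and z of blue_2 in the frame of reject_box between -0.005 and 0.012 m and x of yellow_1 in the frame of reject_box between -0.07 and 0.07 m and y of yellow_1 in the frame of reject_box between -0.09 and 0.09 m and z of yellow_1 in the frame of reject_box between -0.005 and 0.012 m and x of yellow_2 in the frame of tote_low between -0.09 and 0.09 m and y of yellow_2 in the frame of tote_low between -0.06 and 0.06 m and z of yellow_2 in the frame of tote_low between -0.005 and 0.012 m and x of green_1 in the frame of tote_low between -0.09 and 0.09 m and y of green_1 in the frame of tote_low between -0.06 and 0.06 m and z of green_1 in the frame of tote_low between -0.005 and 0.012 m and x of green_2 in the frame of reject_box between -0.07 and 0.07 m and y of green_2 in the frame of reject_box between -0.09 and 0.09 m and z of green_2 in the frame of reject_box between -0.005 and 0.012 m and value of joint reject_lid below 0.06 rad and x of tote_up in the frame of tote_low between -0.012 and 0.012 m and y of tote_up in the frame of tote_low between -0.012 and 0.012 m and z of tote_up in the frame of tote_low between 0.062 and 0.071 m and angle between tote_up's own z axis and vertical below 0.06 rad and angle between the x axis of tote_up and the x axis of tote_low, either way round below 0.12 rad and horizontal distance between rod and rod_rest below 0.01 m and z of rod in the frame of rod_rest between 0.003 and 0.017 m and angle between rod's own z axis and vertical below 0.12 rad); the robot touches nothing.
It fails at once if a bystander is moved by more than 4 cm (distance of any of toroid, screwdriver, jar, knob, parts_bin from where it was at the start of the episode above 0.04 m).
It fails at once if the rod is rammed into a block (more than 45 N) (contact force between rod and blue_1 above 45 N or contact force between rod and blue_2 above 45 N or contact force between rod and yellow_1 above 45 N or contact force between rod and yellow_2 above 45 N or contact force between rod and green_1 above 45 N or contact force between rod and green_2 above 45 N).
Of blue_1, blue_2 only 1 to 1 are there at a start; the rules pass over those that are not, and their reading is None.
Of yellow_1, yellow_2 only 1 to 1 are there at a start; the rules pass over those that are not, and their reading is None.
Of green_1, green_2, knob only 1 to 1 are there at a start; the rules pass over those that are not, and their reading is None.
At some moment in a run one of blue_1, blue_2, yellow_1, yellow_2, green_1, green_2, tote_up may be knocked a few centimetres aside while the robot is not near it.
It also fails if it takes over 200 s, if anything falls off the work surface, if the arm or the gripper's body presses on something with over 40 N, if the wrist force passes 120 N, or if a joint passes its speed limit or range.

## Working session

There is one attempt and no reset: what is moved stays moved. The work goes in short steps, Python scripts to look and compute and a tool call to move; the robot and the scene stay as the last step left them, time stands still between calls to the robot, and variables do not carry over. Pictures are saved under pics/ and viewed, and the job is handed in when it is done.

Besides the shell and the picture viewer there is one more tool, called after "Emit:" as name(argument=value, ...) on one line, values as JSON. send_rows: Moves the arm, as the interface text tells. Its arguments: {"type":"object","properties":{"series":{"type":"array"},"force":{"type":"number"}},"required":["series"]}

```bash
ls; mkdir -p pics; cat > h.py <<'E'
import numpy as np, cv2
from station import ctrl
from scipy.spatial.transform import Rotation as Ro
def cam(n):
    c=ctrl.camera(n); c['f']=200/np.tan(np.radians(c['fov_y'])/2); c['R']=np.array(c['R']);c['t']=np.array(c['t']); return c
def px(c,u,v,z=None):
    # world point at pixel, by depth, or at height z plane
    d=np.array([(u-c['cx'])/c['f'],(v-c['cy'])/c['f'],1.])
    if z is None:
        zz=c['z_map'][int(round(v)),int(round(u))]; return c['R'].T@(d*zz-c['t'])
    o=-c['R'].T@c['t']; w=c['R'].T@d; return o+w*(z-o[2])/w[2]
def cloud(c):
    H,W=c['z_map'].shape; u,v=np.meshgrid(np.arange(W),np.arange(H)); z=c['z_map']
    P=np.stack([(u-c['cx'])/c['f']*z,(v-c['cy'])/c['f']*z,z],-1)-c['t']
    return P@c['R']
def save(c,n,box=None,s=1):
    im=c['pixels'][:,:,::-1]
    if box: im=im[box[1]:box[3],box[0]:box[2]]
    im=cv2.resize(im,None,fx=s,fy=s,interpolation=cv2.INTER_CUBIC) if s!=1 else im
    cv2.imwrite('pics/'+n+'.png',im)
def st():
    o=ctrl.get_obs(); print({k:np.round(v,4).tolist() for k,v in o.items()}); return o
def go(x,y,z,yaw=None):
    """rows needed: shift in tool axes from present pose; tool down"""
    o=ctrl.get_obs(); r=Ro.from_euler('xyz',o['eef_rot']); 
    d=r.inv().apply(np.array([x,y,z])-o['ee_pos']); print('shift',np.round(d,4))
    if yaw is not None:
        t=Ro.from_euler('xyz',[np.pi,0,yaw]); print('turn',np.round(np.degrees((r.inv()*t).as_rotvec()),2))
E
python3 - <<'E'
from h import *
st(); print(ctrl.finger_overhang)
for n in('scene','top'):
    c=cam(n); save(c,n+'0'); print(n,c['fov_y'],c['cx'],c['cy'],np.round(-c['R'].T@c['t'],3),np.round(c['R'],2).tolist())
E
```

```text
pics
{'time_s': 0.0, 'qpos': [1.2154, 0.3005, 1.5216, 0.0, 1.3207, -0.0666], 'joint_vel': [-0.0018, 0.0003, 0.0002, -0.0004, -0.0007, -0.0009], 'tau': [-0.0005, -53.1807, -35.2736, 0.0708, 0.0244, -0.0001], 'ee_pos': [0.1566, 0.527, 0.2239], 'eef_rot': [-3.1404, -0.0001, 2.8528], 'force': [-0.0131, -0.4894, -0.6598], 'moment': [-0.0311, 0.0011, -0.0173], 'grip_width': 0.0936}
0.019
scene 50.642886459099216 317.0195166363748 197.78977318660628 [ 1.312 -0.289  0.719] [[0.35, 0.93, -0.02], [0.58, -0.23, -0.78], [-0.73, 0.27, -0.62]]
top 44.899364219371165 314.2573777838817 203.49480832580312 [ 0.317 -0.01   1.326] [[-0.02, -1.0, -0.01], [-0.98, 0.02, -0.18], [0.18, 0.0, -0.98]]
```

View pics/scene0.png

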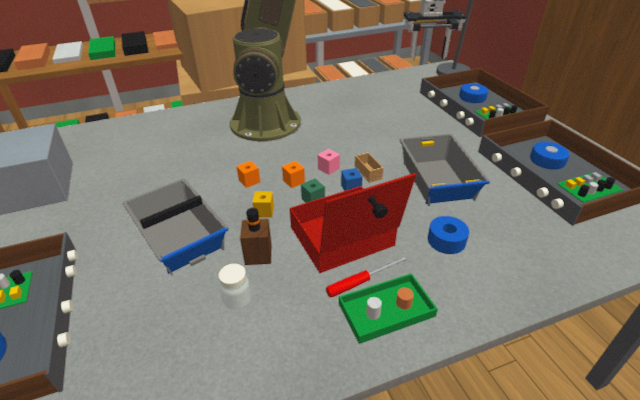

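View pics/top0.png

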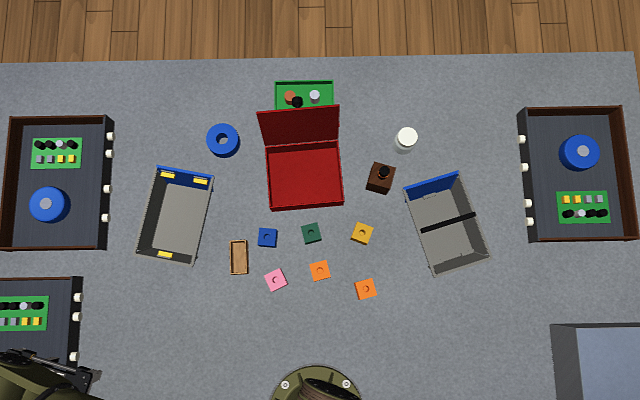

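The top view shows the blue block at (267,237), green at (311,233), yellow at (362,233) and the rod and rest at (381,175). The lower tote is at (175,215), the loose tote with the black bar at (446,222), and the red box with its lid open at (304,165). The look-alikes are orange at (320,270) and (366,289), and pink at (275,280). I'll enlarge to confirm.

```bash
python3 - <<'E'
from h import *
c=cam('top'); save(c,'c1',(225,100,425,300),4)
save(c,'c1',(230,130,420,280),4)
P=cloud(c); np.save('P0.npy',P); im=c['pixels']; cv2.imwrite('top_raw.png',im[:,:,::-1])
hsv=cv2.cvtColor(im,cv2.COLOR_RGB2HSV)
for n,(u,v) in dict(blue=(267,237),green=(311,233),yellow=(362,233)).items():
    sub=P[v-16:v+17,u-16:u+17]; m=(sub[...,2]>0.044)&(sub[...,2]<.056)
    xy=sub[m][:,:2]; r=cv2.minAreaRect((xy*1000).astype(np.float32)); print(n,m.sum(),np.round(r[0],1),np.round(r[1],1),r[2],xy.mean(0), sub[m][:,2].mean())
E
```

```text
blue 269 [459.9 122.8] [46.2 46.4] 83.68775939941406 [0.4598495  0.12239917] 0.050108711994691926
green 272 [469.6   5.6] [46.9 45.7] 13.286840438842773 [0.46902533 0.00554116] 0.05026732759968191
yellow 276 [ 467. -130.] [45.8 47. ] 66.91661834716797 [ 0.46666696 -0.1302382 ] 0.05045802593115629
```

View pics/c1.png

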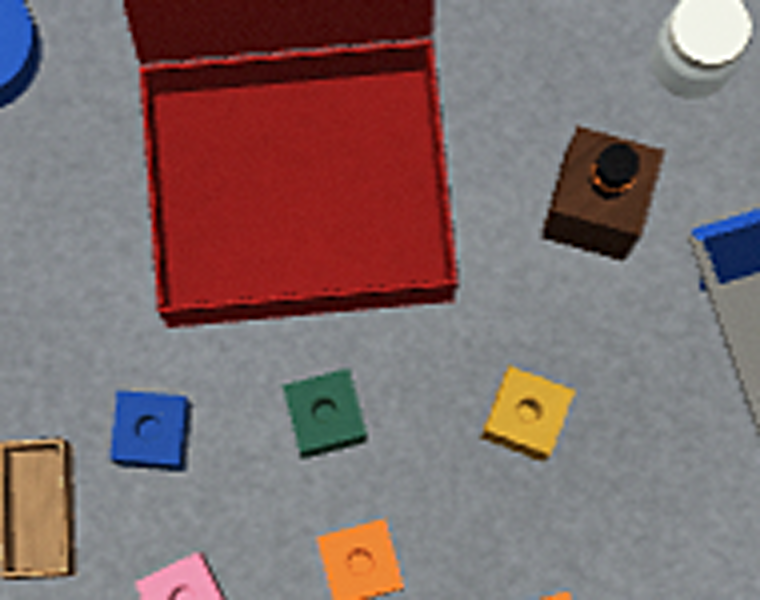

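Confirmed: blue at crop (150,428), green (324,411) and yellow (529,411) are the blocks. Orange and pink are look-alikes. Next I'll measure the fixtures.

```bash
python3 - <<'E'
from h import *
for n in('top','scene'):
    c=cam(n); P=cloud(c); im=c['pixels'].astype(int); print(n)
    def rect(lab,xr,yr,zr,extra=None):
        m=(P[...,0]>xr[0])&(P[...,0]<xr[1])&(P[...,1]>yr[0])&(P[...,1]<yr[1])&(P[...,2]>zr[0])&(P[...,2]<zr[1])
        if extra is not None: m&=extra
        if m.sum()<5: print(lab,m.sum());return
        r=cv2.minAreaRect((P[m][:,:2]*1000).astype(np.float32)); print(lab,m.sum(),np.round(r[0],1),np.round(r[1],1),round(r[2],1),'mean',np.round(P[m].mean(0),4))
    rect('blue',(.42,.5),(.08,.16),(.045,.055))
    rect('green',(.43,.51),(-.04,.05),(.045,.055))
    rect('yellow',(.42,.51),(-.18,-.08),(.045,.055))
    if n=='top':
        for lab,u,v in(('rest',381,178),('boxc',304,175),('tl',175,215),('tu',446,222),('bar',446,222)): print(lab,px(c,u,v))
    rect('rest',(.5,.7),(-.27,-.13),(.08,.09))
    rect('handle',(.5,.7),(-.27,-.13),(.128,.14))
    rect('handleside',(.5,.7),(-.27,-.13),(.095,.125))
    rect('boxrim',(.5,.72),(-.13,.16),(.059,.069))
    rect('lid',(.6,.9),(-.13,.16),(.1,.3))
    rect('tlrim',(.33,.7),(.25,.5),(.071,.08))
    rect('tlshelf',(.33,.7),(.25,.5),(.062,.069))
    rect('turim',(.33,.7),(-.5,-.2),(.071,.08))
    rect('bar',(.33,.7),(-.5,-.2),(.089,.1))
E
```

```text
top
blue 259 [459.7 122.7] [46.5 45.7] 84.7 mean [0.4598 0.1224 0.0505]
green 258 [469.3   5.7] [46.  45.6] 13.7 mean [0.4689 0.0056 0.0502]
yellow 266 [ 467.1 -130.2] [45.8 47.2] 67.8 mean [ 0.4667 -0.1301  0.0501]
rest [ 0.60214123 -0.17944386  0.0970349 ]
boxc [0.63614242 0.02308512 0.00446577]
tl [0.52863128 0.38102771 0.00620764]
tu [ 0.48381488 -0.3406519   0.09727873]
bar [ 0.48381488 -0.3406519   0.09727873]
rest 397 [ 628.6 -218.8] [117.4 164.9] 72.3 mean [ 0.6136 -0.1858  0.0851]
handle 81 [ 613.4 -183.6] [23.7 24.2] 40.8 mean [ 0.6127 -0.1832  0.1351]
handleside 35 [ 606.9 -179.3] [24.5 10.6] 55.7 mean [ 0.6054 -0.1786  0.1106]
boxrim 491 [628.   21.9] [174.7 200.2] 4.3 mean [0.6337 0.0227 0.064 ]
lid 2424 [751.6  31.1] [ 71.1 199.8] 4.7 mean [0.7333 0.0296 0.1751]
tlrim 1089 [518.8 364.5] [164.1 248.4] 78.1 mean [0.5194 0.3676 0.0751]
tlshelf 365 [516.8 366.7] [163.8 236.9] 78.0 mean [0.5354 0.3856 0.0656]
turim 1068 [ 533.4 -317.6] [357.9 195.5] 16.5 mean [ 0.4844 -0.3488  0.0751]
bar 276 [ 522.5 -286.6] [242.4 112.2] 57.5 mean [ 0.4896 -0.3417  0.0945]
scene
blue 187 [4
[... 167 characters left out ...]
.8 mean [ 0.4698 -0.1301  0.0497]
rest 436 [ 648.6 -201.6] [ 67.8 149.2] 61.7 mean [ 0.6244 -0.1873  0.0849]
handle 101 [ 615.1 -183. ] [23.6 26.2] 73.8 mean [ 0.6174 -0.1838  0.1337]
handleside 125 [ 620.8 -185.8] [25.8 15.5] 72.6 mean [ 0.6235 -0.1851  0.1103]
boxrim 354 [630.1  20.8] [179.7 198.3] 4.1 mean [ 0.6039 -0.0088  0.0632]
lid 3621 [755.3  31.1] [ 66.7 200.6] 3.9 mean [0.7401 0.0231 0.1748]
tlrim 728 [518.8 365.6] [165.6 252.7] 77.9 mean [0.5349 0.363  0.0742]
tlshelf 296 [520.2 362.7] [157.  243.3] 78.5 mean [0.4931 0.3958 0.0657]
turim 1170 [ 535.6 -330.1] [363.7 174.2] 19.7 mean [ 0.506  -0.3437  0.075 ]
bar 315 [ 486.8 -348.5] [ 15.9 144.3] 16.6 mean [ 0.4889 -0.3506  0.0939]
```

```bash
python3 - <<'E'
from h import *
go(.613,-.1835,.22,np.radians(74))
E
```

```text
shift [-0.6399 -0.5512  0.0044]
turn [-2.000e-02  2.000e-02  8.945e+01]
```

Emit:
send_rows(series=[[0, 0, 60, -0.3, -0.26, -0.03, 0.1], [0, 0, 60, -0.3, -0.26, -0.03, 0.1], [0, 0, 60, -0.3, -0.26, -0.03, 0.1], [0, 0, 60, -0.3, -0.26, -0.03, 0.1], [0, 0, 60, -0.3, -0.26, -0.03, 0.1], [0, 0, 60, -0.3, -0.26, -0.03, 0.1], [0, 0, 60, -0.3, -0.26, -0.03, 0.1], [0, 0, 60, -0.3, -0.26, -0.03, 0.1]], force=20)

```text
time_s: 1.05
ee_pos: [0.3708, 0.1906, 0.2548]
eef_rot: [3.141, -0.0, 1.8]
force: [1.3, 0.3, 0.2]
grip_width: 0.0517
```

```bash
python3 - <<'E'
from h import *
st();go(.613,-.1835,.22,np.radians(74))
E
```

```text
{'time_s': 1.05, 'qpos': [0.3869, -0.0289, 1.8224, -0.0, 1.3474, 0.1576], 'joint_vel': [-1.1456, 0.0233, -0.107, -0.0018, 0.0815, -1.2752], 'tau': [9.0802, -36.1507, -33.6515, 0.0309, 0.0336, 4.8808], 'ee_pos': [0.3708, 0.1906, 0.2548], 'eef_rot': [3.141, -0.0001, 1.8], 'force': [1.2745, 0.318, 0.2052], 'moment': [0.0058, 0.0176, 0.0231], 'grip_width': 0.0517}
shift [-0.4193  0.1508  0.0349]
turn [ 3.000e-02 -1.000e-02  2.913e+01]
```

Emit:
send_rows(series=[[0, 0, 29, -0.42, 0.15, 0.03, 0.1], [0, 0, 29, -0.42, 0.15, 0.03, 0.1], [0, 0, 29, -0.42, 0.15, 0.03, 0.1], [0, 0, 29, -0.42, 0.15, 0.03, 0.1], [0, 0, 29, -0.42, 0.15, 0.03, 0.1], [0, 0, 29, -0.42, 0.15, 0.03, 0.1], [0, 0, 29, -0.42, 0.15, 0.03, 0.1], [0, 0, 29, -0.42, 0.15, 0.03, 0.1]])

```text
time_s: 1.85
ee_pos: [0.5889, -0.1438, 0.2273]
eef_rot: [-3.141, -0.0, 1.299]
force: [0.7, 0.7, 0.5]
grip_width: 0.0514
```

Emit:
send_rows(series=[[0, 0, 0, 0, 0, 0, 0.1], [0, 0, 0, 0, 0, 0, 0.1], [0, 0, 0, 0, 0, 0, 0.1], [0, 0, 0, 0, 0, 0, 0.1]])

```text
time_s: 2.25
ee_pos: [0.588, -0.1406, 0.2283]
eef_rot: [3.141, -0.0, 1.301]
force: [-0.2, 0.5, -0.9]
grip_width: 0.0516
```

```bash
python3 - <<'E'
from h import *
go(.613,-.1835,.112,np.radians(74))
E
```

```text
shift [-0.0346  0.0355  0.1163]
turn [ 0.05 -0.    0.53]
```

Emit:
send_rows(series=[[0, 0, 0.5, -0.0346, 0.0355, 0.01, 0.1], [0, 0, 0.5, -0.0346, 0.0355, 0.03, 0.1], [0, 0, 0.5, -0.0346, 0.0355, 0.05, 0.1], [0, 0, 0.5, -0.0346, 0.0355, 0.07, 0.1], [0, 0, 0.5, -0.0346, 0.0355, 0.09, 0.1], [0, 0, 0.5, -0.0346, 0.0355, 0.11, 0.1], [0, 0, 0.5, -0.0346, 0.0355, 0.116, 0.1], [0, 0, 0.5, -0.0346, 0.0355, 0.116, 0.1]])

```text
time_s: 3.05
ee_pos: [0.6129, -0.1839, 0.1116]
eef_rot: [-3.141, -0.0, 1.291]
force: [0.1, 0.3, 0.1]
grip_width: 0.0515
```

Emit:
send_rows(series=[[0, 0, 0, 0, 0, 0, -1], [0, 0, 0, 0, 0, 0, -1], [0, 0, 0, 0, 0, 0, -1], [0, 0, 0, 0, 0, 0, -1], [0, 0, 0, 0, 0, 0, -1], [0, 0, 0, 0, 0, 0, -1]], force=15)

```text
time_s: 3.65
ee_pos: [0.6133, -0.1847, 0.1122]
eef_rot: [3.141, 0.0, 1.291]
force: [-1.6, 0.8, 6.5]
grip_width: 0.0258
```

```bash
python3 - <<'E'
from h import *
st()
c=cam('top');save(c,'g1',(330,100,450,220),5)
E
```

```text
{'time_s': 3.65, 'qpos': [-0.3497, 0.6023, 1.3558, 0.0, 1.1827, -0.0696], 'joint_vel': [-0.0004, -0.0015, -0.0002, 0.0011, 0.0003, 0.001], 'tau': [-0.1785, -64.0743, -31.7867, 0.0259, -0.4626, 0.0013], 'ee_pos': [0.6133, -0.1847, 0.1122], 'eef_rot': [3.1408, 0.0, 1.2907], 'force': [-1.5793, 0.8102, 6.5452], 'moment': [0.0955, 0.4374, 0.0229], 'grip_width': 0.0258}
```

View pics/g1.png

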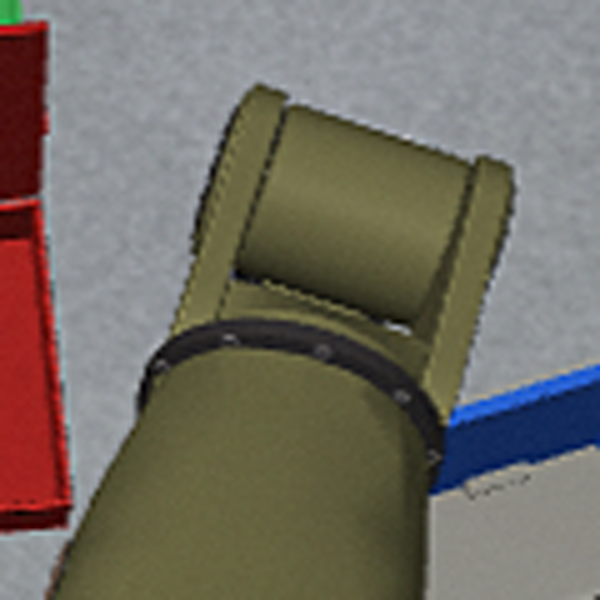

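The arm hides the rod in the top view. The gripper opening is 25.8 mm, so it holds the 26 mm handle. Lifting.

Emit:
send_rows(series=[[0, 0, 0, 0, 0, -0.01, -1], [0, 0, 0, 0, 0, -0.03, -1], [0, 0, 0, 0, 0, -0.05, -1], [0, 0, 0, 0, 0, -0.07, -1], [0, 0, 0, 0, 0, -0.09, -1], [0, 0, 0, 0, 0, -0.11, -1], [0, 0, 0, 0, 0, -0.11, -1], [0, 0, 0, 0, 0, -0.11, -1]])

```text
time_s: 4.5
ee_pos: [0.6129, -0.1846, 0.2212]
eef_rot: [-3.141, 0.0, 1.291]
force: [-0.6, 0.0, -1.8]
grip_width: 0.0251
```

```bash
python3 - <<'E'
from h import *
st()
c=cam('scene');save(c,'g2',(190,80,350,280),3)
E
```

```text
{'time_s': 4.5, 'qpos': [-0.3497, 0.5068, 1.2415, -0.0, 1.3935, -0.0696], 'joint_vel': [0.0001, 0.0187, 0.0195, -0.0001, -0.0018, 0.0014], 'tau': [0.0278, -68.8452, -38.4961, 0.0764, 0.1419, 0.0005], 'ee_pos': [0.6129, -0.1846, 0.2212], 'eef_rot': [-3.1414, 0.0, 1.2907], 'force': [-0.5705, 0.0302, -1.8074], 'moment': [-0.0784, 0.1265, -0.0023], 'grip_width': 0.0251}
```

View pics/g2.png

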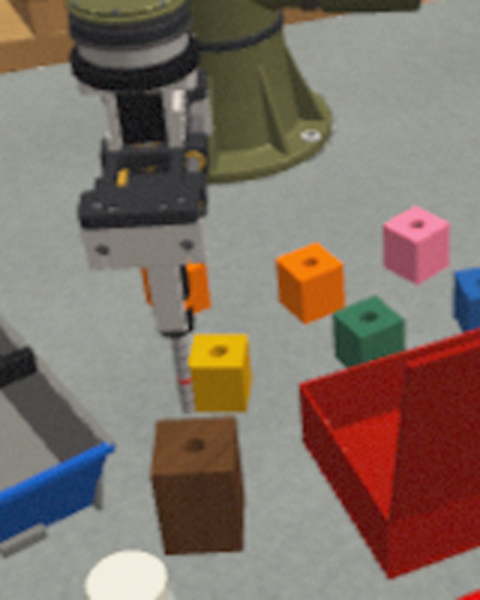

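The rod is held below the finger, with its tip at crop (187,408) and the red band at (184,381). I'll fit the rod axis from scene depth.

```bash
cat >> h.py <<'E'
def rodfit(c=None):
    c=c or cam('scene'); o=ctrl.get_obs(); p=o['ee_pos']; P=cloud(c)
    d=P[...,:2]-p[:2]; m=(np.hypot(d[...,0],d[...,1])<.02)&(P[...,2]<p[2]-.028)&(P[...,2]>p[2]-.112)
    Q=P[m]; cd=-c['R'].T@c['t']
    # surface toward camera: add radius 5mm away from the camera horizontally
    for i in range(2):
        h=Q[:,:2]-cd[:2]; h=h/np.linalg.norm(h,axis=1)[:,None]
    C=Q[:,:2]+h*.0043
    tipz=Q[:,2].min()
    A=np.c_[Q[:,2]-tipz,np.ones(len(Q))]; s,_,_,_=np.linalg.lstsq(A,C,rcond=None)
    res=np.abs(C-A@s).mean(0)
    print('n',len(Q),'tipz',tipz,'tip-tcp',np.round(s[1]-p[:2],4),'slope',np.round(s[0],3),'res',res); return s
E
python3 - <<'E'
from h import *
c=cam('scene'); rodfit(c)
P=cloud(c)
m=(P[...,0]>.42)&(P[...,0]<.52)&(P[...,1]>-.19)&(P[...,1]<-.08)&(abs(P[...,2]-.05)<.005); r=cv2.minAreaRect((P[m][:,:2]*1000).astype(np.float32));print('yellow',r,m.sum())
m=(P[...,0]>.55)&(P[...,0]<.67)&(P[...,1]>-.26)&(P[...,1]<-.13)&(abs(P[...,2]-.085)<.006);r=cv2.minAreaRect((P[m][:,:2]*1000).astype(np.float32));print('rest',r,m.sum())
E
```

```text
n 120 tipz 0.11873466260911543 tip-tcp [0.    0.001] slope [0.013 0.002] res [0.00127707 0.00243608]
yellow ((468.9636535644531, -129.995361328125), (45.93674850463867, 51.04987716674805), 68.65855407714844) 222
rest ((613.7093505859375, -183.66342163085938), (60.62758255004883, 66.29956817626953), 72.68666076660156) 541
```

```bash
python3 - <<'E'
from h import *
go(.460,.1217,.20)
E
```

```text
shift [ 0.252  -0.2313  0.0207]
```

Emit:
send_rows(series=[[0, 0, 0, 0.025, -0.023, 0, -1], [0, 0, 0, 0.06, -0.055, 0, -1], [0, 0, 0, 0.09, -0.083, 0, -1], [0, 0, 0, 0.12, -0.11, 0, -1], [0, 0, 0, 0.15, -0.138, 0, -1], [0, 0, 0, 0.18, -0.165, 0, -1], [0, 0, 0, 0.21, -0.193, 0, -1], [0, 0, 0, 0.235, -0.215, 0.01, -1]])

```text
time_s: 5.4
ee_pos: [0.4704, 0.1023, 0.2116]
eef_rot: [3.141, -0.0, 1.291]
force: [1.3, 0.8, -1.3]
grip_width: 0.026
```

Emit:
send_rows(series=[[0, 0, 0, 0.017, -0.0163, 0.01, -1], [0, 0, 0, 0.017, -0.0163, 0.01, -1], [0, 0, 0, 0.017, -0.0163, 0.01, -1], [0, 0, 0, 0.017, -0.0163, 0.01, -1], [0, 0, 0, 0.017, -0.0163, 0.01, -1]])

```text
time_s: 5.9
ee_pos: [0.4609, 0.1208, 0.2017]
eef_rot: [3.141, -0.0, 1.29]
force: [-0.5, 0.1, -0.6]
grip_width: 0.0256
```

```bash
cat >> h.py <<'E'
def blk(c,x,y,zc=.05,w=.045,tol=.005):
    P=cloud(c); m=(abs(P[...,0]-x)<w)&(abs(P[...,1]-y)<w)&(abs(P[...,2]-zc)<tol)
    if m.sum()<20: print('none',m.sum()); return
    r=cv2.minAreaRect((P[m][:,:2]*1000).astype(np.float32)); print('blk',m.sum(),np.round(r[0],1),np.round(r[1],1),round(r[2],1))
E
python3 - <<'E'
from h import *
c=cam('scene');st(); rodfit(c); blk(c,.46,.122); go(.460,.1217,.20)
save(c,'b1',(290,120,410,220),6)
E
```

```text
{'time_s': 5.95, 'qpos': [0.1796, 0.157, 1.7516, -0.0, 1.2329, 0.4608], 'joint_vel': [0.0028, -0.0019, 0.0018, 0.0002, -0.0021, 0.0019], 'tau': [0.1145, -44.0784, -34.5705, 0.0708, -0.0173, -0.0108], 'ee_pos': [0.4608, 0.1208, 0.2017], 'eef_rot': [3.1414, -0.0, 1.2896], 'force': [1.0935, -1.1964, -2.1079], 'moment': [-0.0759, 0.0987, 0.0008], 'grip_width': 0.0258}
n 91 tipz 0.10082587155100364 tip-tcp [0.0002 0.0017] slope [ 0.011 -0.007] res [0.00170274 0.00224853]
blk 184 [461.7 123.2] [46.2 51.3] 85.8
shift [ 0.0006 -0.001   0.0017]
```

View pics/b1.png

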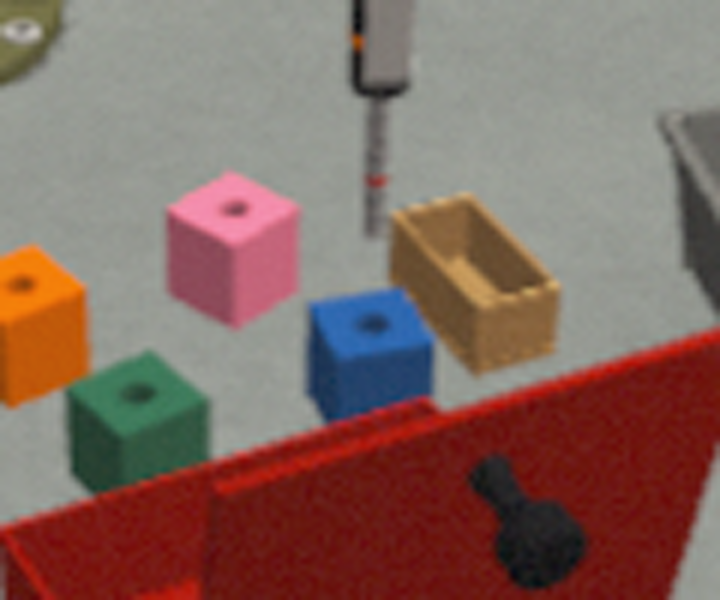

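The rod tip at crop (372,238) hangs above the blue bore at (373,324). I'll check the bore's world position.

```bash
python3 - <<'E'
from h import *
c=cam('scene'); print(px(c,290+373/6-.4,120+324/6-.4,.05)); print('tip near surface',px(c,290+372/6-.4,120+238/6-.4,.1007))
E
```

```text
[0.46207188 0.12245271 0.05      ]
tip near surface [0.46694614 0.11787062 0.1007    ]
```

Emit:
send_rows(series=[[0, 0, 0, 0, -0.0005, 0.01, -1], [0, 0, 0, 0, -0.0005, 0.025, -1], [0, 0, 0, 0, -0.0005, 0.037, -1], [0, 0, 0, 0, -0.0005, 0.037, -1], [0, 0, 0, 0, -0.0005, 0.037, -1], [0, 0, 0, 0, -0.0005, 0.037, -1]])

```text
time_s: 6.6
ee_pos: [0.4602, 0.1217, 0.1651]
eef_rot: [3.141, -0.0, 1.291]
force: [-0.1, -0.8, -0.4]
grip_width: 0.0258
```

```bash
python3 - <<'E'
from h import *
c=cam('scene');rodfit(c); 
save(c,'b2',(320,140,380,190),12); t=cam('top'); save(t,'b2t',(235,200,305,260),10)
E
```

```text
n 86 tipz 0.053175291536843874 tip-tcp [-0.0001  0.0016] slope [ 0.01  -0.007] res [0.00202559 0.00249758]
```

View pics/b2.png

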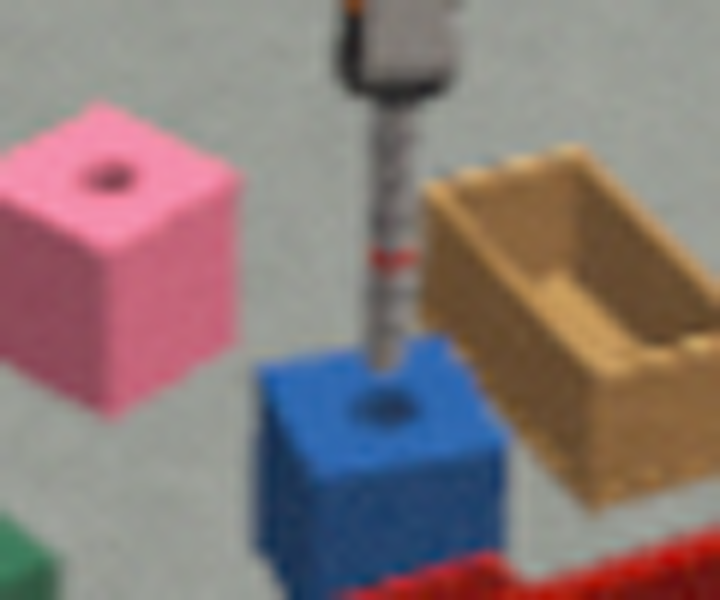

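View pics/b2t.png

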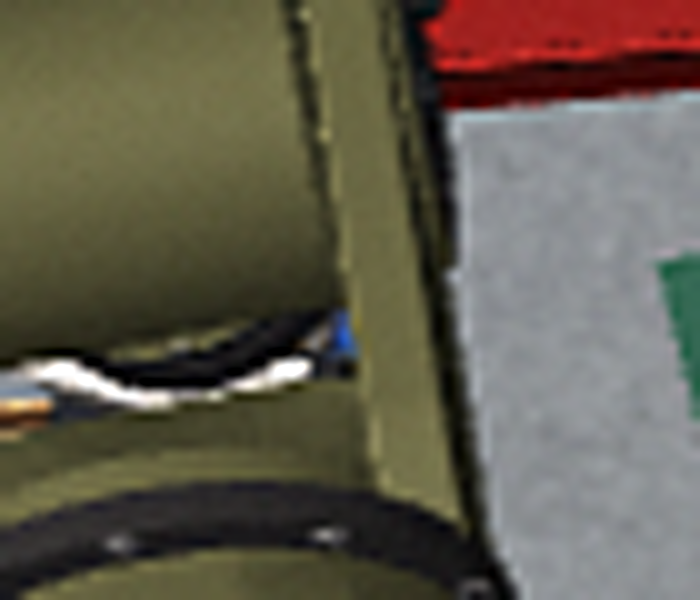

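The rod tip at (384,368) is aligned with the bore at (386,408). Lowering in two stages.

Emit:
send_rows(series=[[0, 0, 0, 0, 0, 0.005, -1], [0, 0, 0, 0, 0, 0.01, -1], [0, 0, 0, 0, 0, 0.015, -1], [0, 0, 0, 0, 0, 0.02, -1], [0, 0, 0, 0, 0, 0.025, -1], [0, 0, 0, 0, 0, 0.03, -1], [0, 0, 0, 0, 0, 0.03, -1], [0, 0, 0, 0, 0, 0.03, -1]])

```text
time_s: 7.5
ee_pos: [0.46, 0.1216, 0.1346]
eef_rot: [-3.142, 0.0, 1.291]
force: [-0.7, 0.5, -1.7]
grip_width: 0.026
```

Emit:
send_rows(series=[[0, 0, 0, 0, 0, 0.001, -1], [0, 0, 0, 0, 0, 0.002, -1], [0, 0, 0, 0, 0, 0.003, -1], [0, 0, 0, 0, 0, 0.004, -1], [0, 0, 0, 0, 0, 0.005, -1], [0, 0, 0, 0, 0, 0.006, -1], [0, 0, 0, 0, 0, 0.006, -1], [0, 0, 0, 0, 0, 0.006, -1]])

```text
time_s: 8.3
ee_pos: [0.4606, 0.1219, 0.1299]
eef_rot: [3.14, -0.001, 1.291]
force: [-2.4, 0.3, 14.0]
grip_width: 0.0258
```

```bash
python3 - <<'E'
from h import *
c=cam('scene');st(); 
save(c,'b3',(320,140,380,190),12)
E
```

```text
{'time_s': 8.35, 'qpos': [0.1816, 0.2429, 1.8305, 0.0002, 1.0663, 0.4616], 'joint_vel': [-0.0011, -0.0007, 0.001, 0.0009, 0.0003, 0.0009], 'tau': [-0.4758, -39.5255, -27.7947, -0.1679, -1.1829, 0.0025], 'ee_pos': [0.4605, 0.1218, 0.1299], 'eef_rot': [3.14, -0.001, 1.2907], 'force': [-2.9835, -0.1088, 14.2452], 'moment': [0.0164, 1.0254, -0.0625], 'grip_width': 0.026}
```

View pics/b3.png

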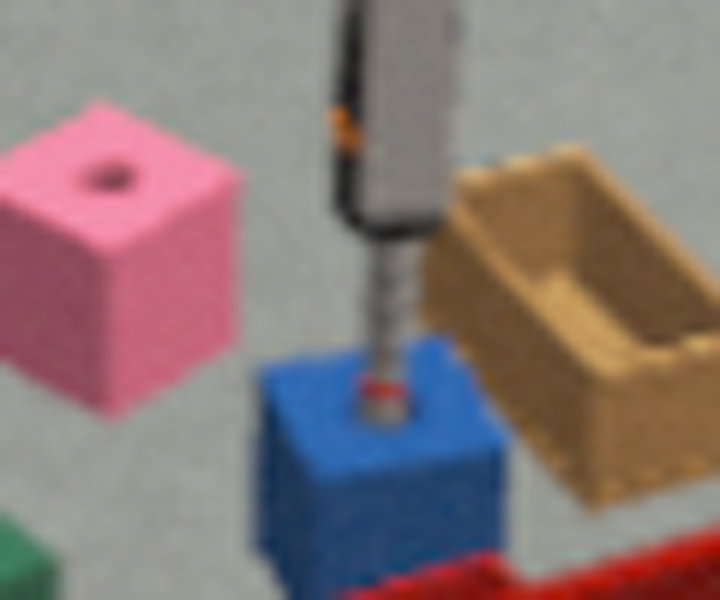

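The red band at (383,390) stands just above the bore, with contact at tip z of about 28 mm. Blue is short. On to yellow.

Emit:
send_rows(series=[[0, 0, 0, 0, 0, -0.01, -1], [0, 0, 0, 0, 0, -0.03, -1], [0, 0, 0, 0, 0, -0.05, -1], [0, 0, 0, 0, 0, -0.07, -1], [0, 0, 0, 0, 0, -0.07, -1], [0, 0, 0, 0, 0, -0.07, -1]])

```text
time_s: 8.95
ee_pos: [0.4599, 0.1216, 0.1982]
eef_rot: [3.142, 0.0, 1.291]
force: [-0.3, -0.2, -2.1]
grip_width: 0.0258
```

```bash
python3 - <<'E'
from h import *
c=cam('scene');rodfit(c);blk(c,.468,-.13);blk(c,.4695,.0057);blk(c,.46,.123); go(.4675,-.1313,.195)
save(c,'y0',(220,100,420,260),4)
E
```

```text
n 89 tipz 0.09765802092381151 tip-tcp [0.0001 0.0017] slope [ 0.011 -0.003] res [0.00185616 0.00229011]
blk 229 [ 467.5 -129.2] [46.3 51.8] 69.1
blk 212 [469.2  15.1] [50.6 67.3] 13.6
blk 86 [465.5  89.4] [22.2 52.1] 89.5
shift [-0.2408  0.0775  0.0027]
```

View pics/y0.png

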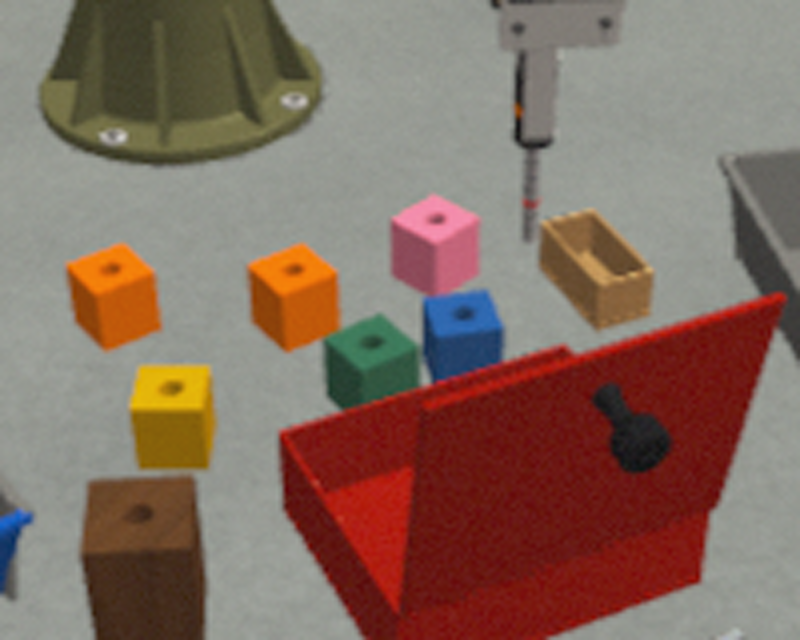

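The blue block has been knocked toward green and now sits at crop (463,335). Yellow at (172,388) is unmoved. I'll carry on to yellow.

Emit:
send_rows(series=[[0, 0, 0, -0.02, 0.0065, 0, -1], [0, 0, 0, -0.05, 0.016, 0, -1], [0, 0, 0, -0.09, 0.029, 0, -1], [0, 0, 0, -0.13, 0.042, 0, -1], [0, 0, 0, -0.17, 0.055, 0, -1], [0, 0, 0, -0.205, 0.066, 0, -1], [0, 0, 0, -0.23, 0.074, 0, -1], [0, 0, 0, -0.2408, 0.0775, 0, -1]])

```text
time_s: 9.8
ee_pos: [0.4674, -0.133, 0.1974]
eef_rot: [-3.14, 0.0, 1.289]
force: [0.9, 0.7, -1.1]
grip_width: 0.0256
```

Emit:
send_rows(series=[[0, 0, 0, 0, 0, 0.01, -1], [0, 0, 0, 0, 0, 0.025, -1], [0, 0, 0, 0, 0, 0.032, -1], [0, 0, 0, 0, 0, 0.032, -1], [0, 0, 0, 0, 0, 0.032, -1]])

```text
time_s: 10.3
ee_pos: [0.468, -0.1305, 0.1667]
eef_rot: [-3.141, -0.0, 1.292]
force: [-0.6, -0.9, -1.1]
grip_width: 0.0256
```

```bash
python3 - <<'E'
from h import *
c=cam('scene');st();rodfit(c);blk(c,.468,-.13); go(.4675,-.1313,.165)
save(c,'y1',(230,160,290,220),12)
E
```

```text
{'time_s': 10.35, 'qpos': [-0.3478, 0.2162, 1.7672, 0.0, 1.1577, -0.0684], 'joint_vel': [-0.0057, -0.0042, -0.0034, -0.0017, 0.001, -0.0015], 'tau': [0.1042, -45.7204, -32.7903, 0.0705, 0.0088, 0.0103], 'ee_pos': [0.4681, -0.1308, 0.167], 'eef_rot': [3.1411, 0.0, 1.2914], 'force': [0.1538, -0.2105, -0.8674], 'moment': [-0.0884, 0.0663, -0.0032], 'grip_width': 0.0255}
n 91 tipz 0.0643279223072744 tip-tcp [-0.0003  0.0015] slope [0.007 0.003] res [0.00144346 0.00259005]
blk 218 [ 467.7 -129.3] [46.7 50.8] 69.5
shift [-0.0007 -0.0004  0.002 ]
```

View pics/y1.png

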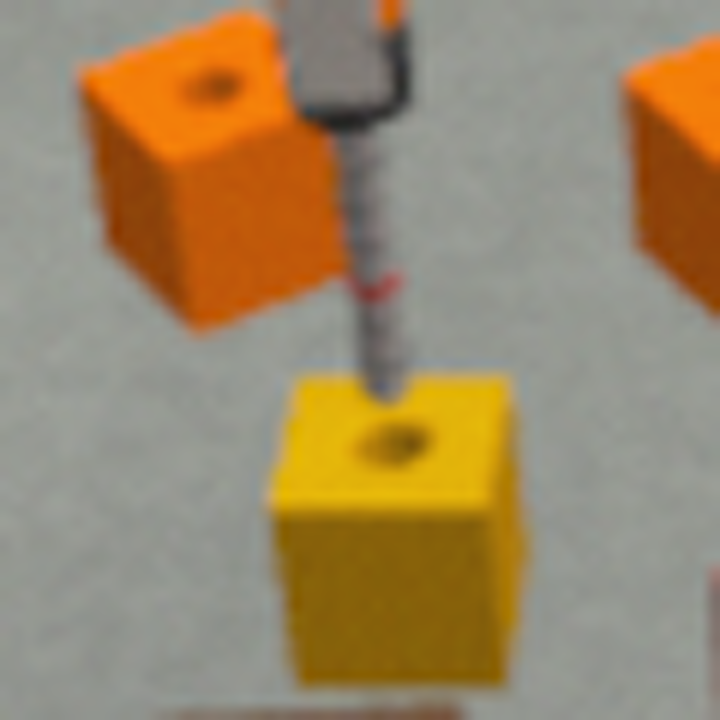

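The rod axis extends to about (390,440) and the yellow bore is at (397,440), within about 1 mm. Lowering.

Emit:
send_rows(series=[[0, 0, 0, 0, -0.0004, 0.005, -1], [0, 0, 0, 0, -0.0004, 0.01, -1], [0, 0, 0, 0, -0.0004, 0.015, -1], [0, 0, 0, 0, -0.0004, 0.02, -1], [0, 0, 0, 0, -0.0004, 0.025, -1], [0, 0, 0, 0, -0.0004, 0.03, -1], [0, 0, 0, 0, -0.0004, 0.032, -1], [0, 0, 0, 0, -0.0004, 0.032, -1]])

```text
time_s: 11.15
ee_pos: [0.4674, -0.1311, 0.1343]
eef_rot: [-3.141, -0.0, 1.291]
force: [-0.9, -0.1, -1.4]
grip_width: 0.0257
```

Emit:
send_rows(series=[[0, 0, 0, 0, 0, 0.001, -1], [0, 0, 0, 0, 0, 0.002, -1], [0, 0, 0, 0, 0, 0.003, -1], [0, 0, 0, 0, 0, 0.004, -1], [0, 0, 0, 0, 0, 0.005, -1], [0, 0, 0, 0, 0, 0.006, -1], [0, 0, 0, 0, 0, 0.006, -1], [0, 0, 0, 0, 0, 0.006, -1]])

```text
time_s: 11.95
ee_pos: [0.4675, -0.1311, 0.1286]
eef_rot: [3.142, -0.0, 1.291]
force: [-0.3, 0.6, -1.3]
grip_width: 0.0259
```

Emit:
send_rows(series=[[0, 0, 0, 0, 0, 0.002, -1], [0, 0, 0, 0, 0, 0.004, -1], [0, 0, 0, 0, 0, 0.006, -1], [0, 0, 0, 0, 0, 0.008, -1], [0, 0, 0, 0, 0, 0.01, -1], [0, 0, 0, 0, 0, 0.011, -1], [0, 0, 0, 0, 0, 0.011, -1]])

```text
time_s: 12.65
ee_pos: [0.4675, -0.1311, 0.1175]
eef_rot: [-3.141, -0.0, 1.291]
force: [0.4, 0.1, -0.9]
grip_width: 0.0259
```

Emit:
send_rows(series=[[0, 0, 0, 0, 0, 0.001, -1], [0, 0, 0, 0, 0, 0.002, -1], [0, 0, 0, 0, 0, 0.003, -1], [0, 0, 0, 0, 0, 0.004, -1], [0, 0, 0, 0, 0, 0.005, -1], [0, 0, 0, 0, 0, 0.005, -1], [0, 0, 0, 0, 0, 0.005, -1]])

```text
time_s: 13.35
ee_pos: [0.468, -0.1313, 0.1139]
eef_rot: [3.14, 0.0, 1.291]
force: [-3.7, 0.8, 15.1]
grip_width: 0.0255
```

```bash
python3 - <<'E'
from h import *
c=cam('scene');st()
save(c,'y2',(230,160,290,220),12);save(c,'y2b',(220,100,420,260),4)
E
```

```text
{'time_s': 13.4, 'qpos': [-0.3488, 0.2859, 1.818, -0.0001, 1.036, -0.0688], 'joint_vel': [0.0004, -0.0011, -0.0008, -0.0007, 0.0008, 0.0002], 'tau': [-0.0433, -41.2115, -27.4762, 0.1207, -1.3491, 0.0018], 'ee_pos': [0.468, -0.1313, 0.1139], 'eef_rot': [3.1399, 0.0002, 1.2908], 'force': [-2.9108, 1.4403, 14.5409], 'moment': [0.2647, 1.1327, 0.0365], 'grip_width': 0.0257}
```

View pics/y2b.png

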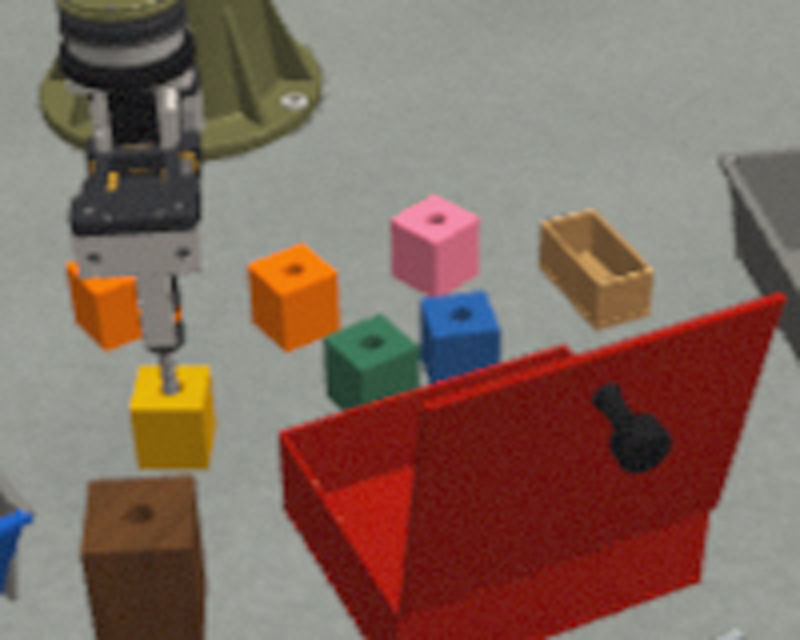

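Contact came at tip z of about 12 mm with the band down in the bore, so yellow is good. Next is green.

Emit:
send_rows(series=[[0, 0, 0, 0, 0, -0.01, -1], [0, 0, 0, 0, 0, -0.03, -1], [0, 0, 0, 0, 0, -0.05, -1], [0, 0, 0, 0, 0, -0.07, -1], [0, 0, 0, 0, 0, -0.08, -1], [0, 0, 0, 0, 0, -0.08, -1]])

```text
time_s: 14.0
ee_pos: [0.4679, -0.1312, 0.1937]
eef_rot: [3.139, 0.0, 1.291]
force: [-0.2, -0.3, -1.5]
grip_width: 0.026
```

```bash
python3 - <<'E'
from h import *
c=cam('scene');rodfit(c);blk(c,.466,.0,w=.042);blk(c,.467,-.13);blk(c,.461,.09,w=.036)
go(.4697,.0042,.194)
P=cloud(c);H=cv2.cvtColor(c['pixels'],cv2.COLOR_RGB2HSV)
for n,a,b in(('green',65,90),('blue',100,120)):
    m=(H[...,0]>a)&(H[...,0]<b)&(H[...,1]>100)&(abs(P[...,2]-.05)<.005)&(P[...,0]<.55)&(abs(P[...,1])<.2)
    r=cv2.minAreaRect((P[m][:,:2]*1000).astype(np.float32)); print(n,m.sum(),r)
E
```

```text
n 97 tipz 0.0915947817751971 tip-tcp [0.0001 0.0009] slope [0.02  0.007] res [0.00162305 0.00239052]
blk 210 [471.1   6.3] [49.  47.3] 11.9
blk 224 [ 467.9 -129.8] [46.5 50.5] 69.0
blk 167 [463.6  75.7] [44.6 55.2] 87.6
shift [ 0.1306 -0.0353 -0.0015]
green 181 ((472.7204284667969, 5.416379928588867), (45.30231857299805, 44.27888488769531), 15.064535140991211)
blue 178 ((464.22772216796875, 71.17021179199219), (44.744869232177734, 48.68163299560547), 79.93148803710938)
```

Emit:
send_rows(series=[[0, 0, 0, 0.02, -0.0054, 0, -1], [0, 0, 0, 0.05, -0.0135, 0, -1], [0, 0, 0, 0.09, -0.0243, 0, -1], [0, 0, 0, 0.115, -0.031, 0, -1], [0, 0, 0, 0.1306, -0.0353, 0.01, -1], [0, 0, 0, 0.1306, -0.0353, 0.03, -1], [0, 0, 0, 0.1306, -0.0353, 0.03, -1], [0, 0, 0, 0.1306, -0.0353, 0.03, -1]])

```text
time_s: 14.85
ee_pos: [0.4694, 0.004, 0.1622]
eef_rot: [-3.14, 0.0, 1.291]
force: [0.5, -0.5, -1.0]
grip_width: 0.0258
```

```bash
python3 - <<'E'
from h import *
c=cam('scene');st();rodfit(c); go(.4697,.0044,.164)
save(c,'n1',(290,150,350,210),12)
E
```

```text
{'time_s': 14.9, 'qpos': [-0.0697, 0.1865, 1.814, 0.0, 1.1414, 0.2109], 'joint_vel': [-0.0017, -0.0109, -0.0085, -0.0005, -0.0009, 0.0003], 'tau': [0.3317, -43.2503, -32.1172, 0.0751, -0.0244, -0.0006], 'ee_pos': [0.4697, 0.0039, 0.1628], 'eef_rot': [-3.1412, 0.0001, 1.2902], 'force': [0.5878, -0.3657, -2.0385], 'moment': [-0.0796, 0.0408, 0.0358], 'grip_width': 0.0256}
n 112 tipz 0.05080433018012293 tip-tcp [-0.0011 -0.0003] slope [0.016 0.028] res [0.00318398 0.00425591]
shift [ 0.0005 -0.0002 -0.0012]
```

View pics/n1.png

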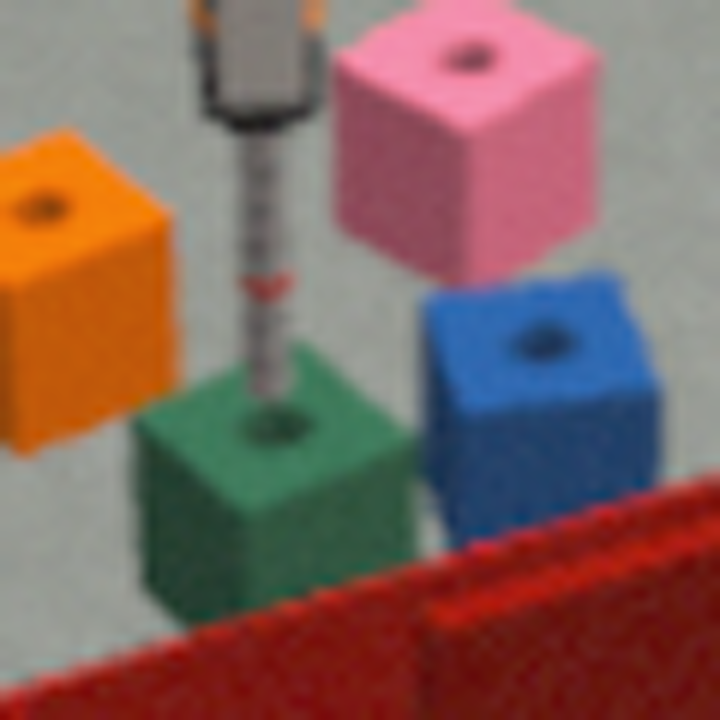

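The rod axis extends to about (272,425) and the green bore is at (278,426). It is aligned, so I'm lowering.

Emit:
send_rows(series=[[0, 0, 0, 0.0008, -0.0002, 0.004, -1], [0, 0, 0, 0.0008, -0.0002, 0.009, -1], [0, 0, 0, 0.0008, -0.0002, 0.014, -1], [0, 0, 0, 0.0008, -0.0002, 0.019, -1], [0, 0, 0, 0.0008, -0.0002, 0.024, -1], [0, 0, 0, 0.0008, -0.0002, 0.028, -1], [0, 0, 0, 0.0008, -0.0002, 0.028, -1], [0, 0, 0, 0.0008, -0.0002, 0.028, -1]])

```text
time_s: 15.7
ee_pos: [0.4697, 0.005, 0.1346]
eef_rot: [-3.142, 0.0, 1.291]
force: [1.3, -1.0, -1.5]
grip_width: 0.0252
```

Emit:
send_rows(series=[[0, 0, 0, 0, 0, 0.001, -1], [0, 0, 0, 0, 0, 0.002, -1], [0, 0, 0, 0, 0, 0.003, -1], [0, 0, 0, 0, 0, 0.004, -1], [0, 0, 0, 0, 0, 0.005, -1], [0, 0, 0, 0, 0, 0.006, -1], [0, 0, 0, 0, 0, 0.007, -1], [0, 0, 0, 0, 0, 0.007, -1]])

```text
time_s: 16.5
ee_pos: [0.4697, 0.005, 0.1275]
eef_rot: [-3.141, 0.0, 1.291]
force: [-0.1, -0.7, -1.0]
grip_width: 0.0258
```

No contact at 25.5 mm, so I'm continuing deeper.

Emit:
send_rows(series=[[0, 0, 0, 0, 0, 0.002, -1], [0, 0, 0, 0, 0, 0.004, -1], [0, 0, 0, 0, 0, 0.006, -1], [0, 0, 0, 0, 0, 0.008, -1], [0, 0, 0, 0, 0, 0.01, -1], [0, 0, 0, 0, 0, 0.01, -1]])

```text
time_s: 17.1
ee_pos: [0.4696, 0.005, 0.1173]
eef_rot: [-3.141, 0.0, 1.291]
force: [0.4, -0.3, -0.4]
grip_width: 0.0257
```

Emit:
send_rows(series=[[0, 0, 0, 0, 0, 0.001, -1], [0, 0, 0, 0, 0, 0.002, -1], [0, 0, 0, 0, 0, 0.003, -1], [0, 0, 0, 0, 0, 0.004, -1], [0, 0, 0, 0, 0, 0.005, -1], [0, 0, 0, 0, 0, 0.005, -1], [0, 0, 0, 0, 0, 0.005, -1]])

```text
time_s: 17.8
ee_pos: [0.4703, 0.0051, 0.1139]
eef_rot: [3.14, -0.001, 1.291]
force: [-2.8, 0.7, 14.5]
grip_width: 0.0257
```

```bash
python3 - <<'E'
from h import *
c=cam('scene');st()
save(c,'n2',(290,150,350,210),12)
E
```

```text
{'time_s': 17.85, 'qpos': [-0.0672, 0.2538, 1.8602, 0.0002, 1.0258, 0.2128], 'joint_vel': [-0.0014, 0.0004, 0.0006, 0.0008, -0.0003, -0.0008], 'tau': [-0.3814, -39.3392, -27.1696, -0.0957, -1.2633, 0.0032], 'ee_pos': [0.4703, 0.005, 0.1139], 'eef_rot': [3.1399, -0.0005, 1.2907], 'force': [-3.2472, 0.7177, 14.2786], 'moment': [0.1749, 1.0935, 0.0466], 'grip_width': 0.026}
```

View pics/n2.png

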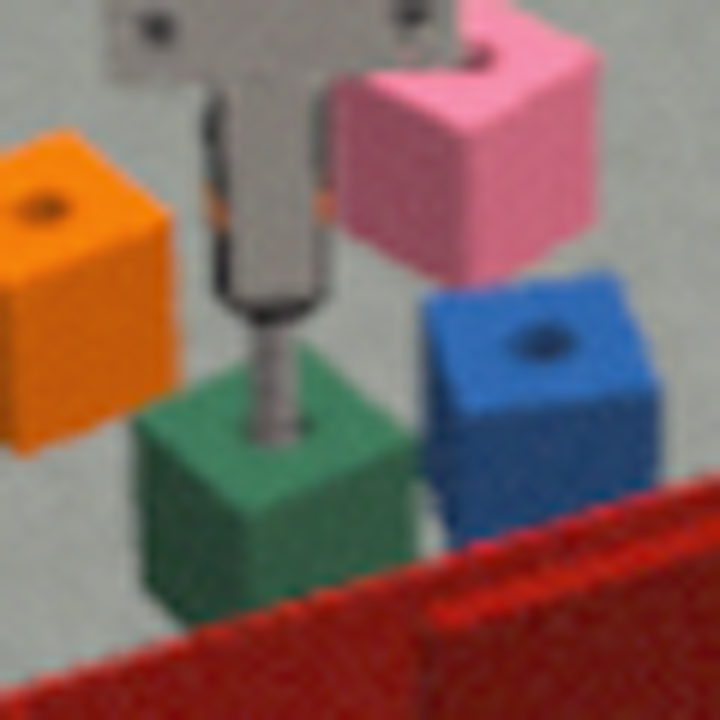

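Green is good too: bottom at 12 mm, band below the bore's mouth. Now I'll return the rod. The TCP when gripping it was (0.613,-0.1847).

Emit:
send_rows(series=[[0, 0, 0, 0, 0, -0.01, -1], [0, 0, 0, 0, 0, -0.03, -1], [0, 0, 0, 0, 0, -0.05, -1], [0, 0, 0, 0, 0, -0.07, -1], [0, 0, 0, 0, 0, -0.09, -1], [0, 0, 0, 0, 0, -0.11, -1], [0, 0, 0, 0, 0, -0.11, -1], [0, 0, 0, 0, 0, -0.11, -1]])

```text
time_s: 18.65
ee_pos: [0.4696, 0.005, 0.2222]
eef_rot: [3.142, 0.0, 1.291]
force: [-0.4, 0.3, -2.5]
grip_width: 0.0258
```

```bash
python3 - <<'E'
from h import *
c=cam('scene');rodfit(c)
go(.613,-.1845,.223,np.radians(74))
E
```

```text
n 96 tipz 0.11963351400034064 tip-tcp [-0.0001  0.0022] slope [ 0.016 -0.024] res [0.00160298 0.00243561]
shift [-0.1424  0.1905 -0.0016]
turn [-0.07  0.01 -0.05]
```

Emit:
send_rows(series=[[0, 0, 0, -0.015, 0.02, 0, -1], [0, 0, 0, -0.036, 0.048, 0, -1], [0, 0, 0, -0.06, 0.08, 0, -1], [0, 0, 0, -0.084, 0.112, 0, -1], [0, 0, 0, -0.108, 0.144, 0, -1], [0, 0, 0, -0.13, 0.174, 0, -1], [0, 0, 0, -0.1424, 0.1905, 0, -1], [0, 0, 0, -0.1424, 0.1905, 0, -1]])

```text
time_s: 19.5
ee_pos: [0.6137, -0.1863, 0.2199]
eef_rot: [-3.139, -0.0, 1.289]
force: [-0.3, 0.2, -1.9]
grip_width: 0.0259
```

Emit:
send_rows(series=[[0, 0, 0, 0, 0, 0.01, -1], [0, 0, 0, 0, 0, 0.022, -1], [0, 0, 0, 0, 0, 0.022, -1], [0, 0, 0, 0, 0, 0.022, -1]])

```text
time_s: 19.9
ee_pos: [0.6131, -0.1839, 0.2003]
eef_rot: [-3.141, -0.0, 1.291]
force: [-0.9, 0.5, -1.0]
grip_width: 0.0256
```

```bash
python3 - <<'E'
from h import *
c=cam('scene');st();rodfit(c)
save(c,'r1',(230,180,280,240),12)
E
```

```text
{'time_s': 19.95, 'qpos': [-0.3487, 0.5211, 1.2674, 0.0, 1.3528, -0.0692], 'joint_vel': [-0.0047, -0.0056, -0.012, 0.0006, 0.0036, -0.0035], 'tau': [0.0346, -65.4743, -35.3599, 0.0719, -0.0063, 0.0025], 'ee_pos': [0.6134, -0.1841, 0.2009], 'eef_rot': [3.1413, -0.0, 1.2912], 'force': [-0.025, 0.3929, -1.1652], 'moment': [0.0181, 0.0699, 0.027], 'grip_width': 0.0259}
n 120 tipz 0.09883347882500841 tip-tcp [-0.0003  0.0014] slope [ 0.007 -0.001] res [0.00135768 0.00250412]
```

View pics/r1.png

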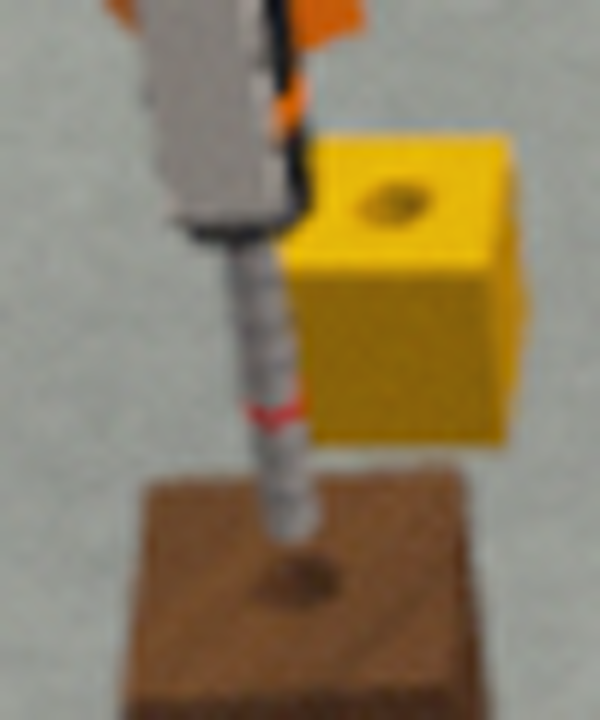

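The tip at (291,540) points at the rest hole at (301,580), so it is aligned. Lowering.

Emit:
send_rows(series=[[0, 0, 0, 0, -0.0003, 0.005, -1], [0, 0, 0, 0, -0.0003, 0.012, -1], [0, 0, 0, 0, -0.0003, 0.02, -1], [0, 0, 0, 0, -0.0003, 0.028, -1], [0, 0, 0, 0, -0.0003, 0.036, -1], [0, 0, 0, 0, -0.0003, 0.044, -1], [0, 0, 0, 0, -0.0003, 0.044, -1]])

```text
time_s: 20.65
ee_pos: [0.6127, -0.1843, 0.1551]
eef_rot: [-3.139, -0.0, 1.291]
force: [-0.2, -0.6, -0.4]
grip_width: 0.0255
```

Emit:
send_rows(series=[[0, 0, 0, 0, 0, 0.008, -1], [0, 0, 0, 0, 0, 0.016, -1], [0, 0, 0, 0, 0, 0.024, -1], [0, 0, 0, 0, 0, 0.032, -1], [0, 0, 0, 0, 0, 0.038, -1], [0, 0, 0, 0, 0, 0.041, -1], [0, 0, 0, 0, 0, 0.0425, -1], [0, 0, 0, 0, 0, 0.0425, -1]])

```text
time_s: 21.45
ee_pos: [0.6132, -0.1844, 0.1141]
eef_rot: [3.142, -0.0, 1.291]
force: [0.2, 0.6, -1.0]
grip_width: 0.0259
```

Lowering the last 1.5 mm, then releasing and raising.

Emit:
send_rows(series=[[0, 0, 0, 0, 0, 0.001, -1], [0, 0, 0, 0, 0, 0.0015, -1], [0, 0, 0, 0, 0, 0.0015, -0.2], [0, 0, 0, 0, 0, 0.0015, 0.1], [0, 0, 0, 0, 0, 0.0015, 0.1], [0, 0, 0, 0, 0, 0.0015, 0.1], [0, 0, 0, 0, 0, 0.0015, 0.1]])

```text
time_s: 22.15
ee_pos: [0.6132, -0.1845, 0.1127]
eef_rot: [3.141, 0.0, 1.291]
force: [-0.3, -0.2, 0.8]
grip_width: 0.0511
```

Emit:
send_rows(series=[[0, 0, 0, 0, 0, -0.01, 0.1], [0, 0, 0, 0, 0, -0.03, 0.1], [0, 0, 0, 0, 0, -0.06, 0.1], [0, 0, 0, 0, 0, -0.09, 0.1], [0, 0, 0, 0, 0, -0.12, 0.1], [0, 0, 0, 0, 0, -0.14, 0.1], [0, 0, 0, 0, 0, -0.14, 0.1]])

```text
time_s: 22.85
ee_pos: [0.6139, -0.1847, 0.2565]
eef_rot: [3.136, 0.0, 1.291]
force: [1.2, -0.6, 0.8]
grip_width: 0.0518
```

```bash
cat >> h.py <<'E'
def cblk(c):
    P=cloud(c);H=cv2.cvtColor(c['pixels'],cv2.COLOR_RGB2HSV)
    for n,a,b in(('green',65,95),('blue',100,120),('yellow',20,29)):
        m=(H[...,0]>a)&(H[...,0]<b)&(H[...,1]>90)&(abs(P[...,2]-.05)<.004)&(P[...,0]<.52)&(abs(P[...,1])<.22)
        if m.sum()<10: print(n,m.sum());continue
        r=cv2.minAreaRect((P[m][:,:2]*1000).astype(np.float32)); print(n,m.sum(),np.round(r[0],1),np.round(r[1],1),round(r[2],1))
E
python3 - <<'E'
from h import *
c=cam('scene');st();cblk(c)
save(c,'s2'); t=cam('top'); cblk(t); save(t,'t2')
E
```

```text
{'time_s': 22.9, 'qpos': [-0.3494, 0.4874, 1.1947, 0.0, 1.457, -0.0693], 'joint_vel': [-0.0002, 0.0345, 0.0463, 0.0004, -0.0188, -0.0002], 'tau': [0.0269, -68.1527, -39.2539, 0.0778, 0.3902, 0.0002], 'ee_pos': [0.6134, -0.1845, 0.254], 'eef_rot': [3.1391, 0.0002, 1.2907], 'force': [-0.0905, -1.0951, -0.192], 'moment': [-0.0858, 0.0852, -0.0184], 'grip_width': 0.0516}
green 170 [471.5   4.9] [47.  44.1] 15.1
blue 175 [463.7  71.4] [44.5 48.9] 79.7
yellow 248 [-14.9 -19.8] [ 222.7 1034.4] 86.9
green 218 [469.1   6.2] [45.6 43.1] 13.3
blue 242 [462.3  72. ] [46.5 46.4] 79.7
yellow 0
```

View pics/s2.png

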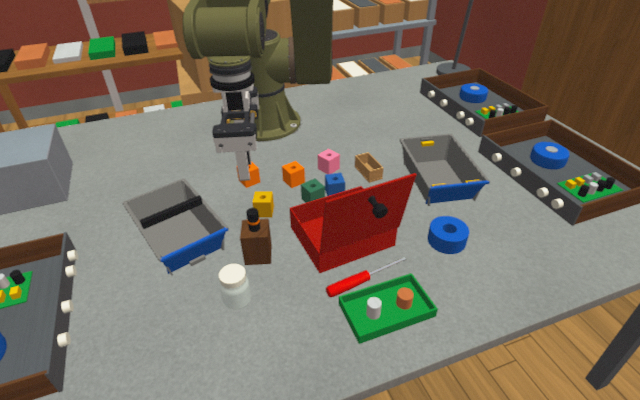

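View pics/t2.png

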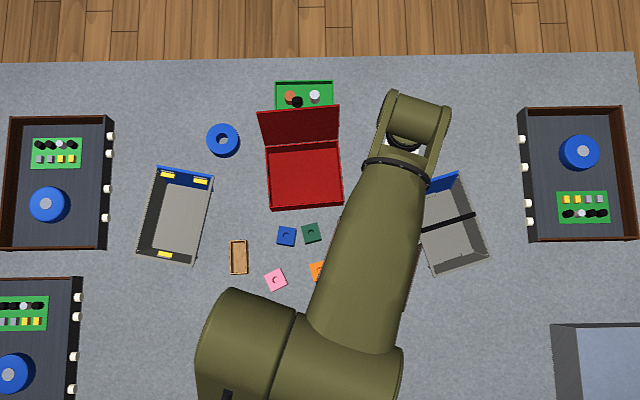

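The rod is back in its rest at scene (253,225). Blue is now at top (287,235), world (0.462,0.072). I'll pick blue first, with the jaws along x.

```bash
python3 - <<'E'
from h import *
go(.4622,.0718,.12,np.radians(79.7))
t=cam('top');P=cloud(t)
for n,(u,v) in dict(pink=(275,280),or1=(320,270)).items(): print(n,px(t,u,v))
E
```

```text
shift [ 0.2045 -0.2158  0.1324]
turn [ 0.   -0.   -5.75]
pink [0.34644272 0.10429892 0.01223553]
or1 [ 0.34722678 -0.01402479  0.58899209]
```

Emit:
send_rows(series=[[0, 0, -5.7, 0.02, -0.021, 0.0, 0.32], [0, 0, -5.7, 0.05, -0.053, 0.02, 0.32], [0, 0, -5.7, 0.08, -0.084, 0.04, 0.32], [0, 0, -5.7, 0.11, -0.116, 0.06, 0.32], [0, 0, -5.7, 0.14, -0.148, 0.08, 0.32], [0, 0, -5.7, 0.17, -0.18, 0.1, 0.32], [0, 0, -5.7, 0.195, -0.206, 0.115, 0.32], [0, 0, -5.7, 0.2045, -0.2158, 0.1324, 0.32]])

```text
time_s: 23.8
ee_pos: [0.4601, 0.0738, 0.1188]
eef_rot: [-3.14, 0.0, 1.392]
force: [1.0, 0.6, 0.2]
grip_width: 0.0625
```

Emit:
send_rows(series=[[0, 0, 0, 0, 0, 0, 0.32], [0, 0, 0, 0, 0, 0, 0.32], [0, 0, 0, 0, 0, 0, 0.32]])

```text
time_s: 24.1
ee_pos: [0.463, 0.071, 0.1207]
eef_rot: [3.141, -0.0, 1.389]
force: [-0.1, 0.1, 0.3]
grip_width: 0.0622
```

```bash
python3 - <<'E'
from h import *
st();c=cam('scene');cblk(c);go(.4622,.0718,.035,np.radians(79.7))
E
```

```text
{'time_s': 24.1, 'qpos': [0.074, 0.2402, 1.8589, -0.0001, 1.0419, 0.2555], 'joint_vel': [-0.0052, -0.0028, 0.0007, 0.0019, -0.004, 0.0033], 'tau': [0.5895, -44.4954, -30.0091, 0.0753, 0.0055, -0.0071], 'ee_pos': [0.463, 0.071, 0.1207], 'eef_rot': [3.1409, -0.0001, 1.3893], 'force': [-0.0632, 0.1303, 0.3166], 'moment': [-0.0877, 0.0668, -0.0015], 'grip_width': 0.0622}
green 177 [472.    4.2] [45.7 45. ] 17.2
blue 178 [464.2  71.5] [44.5 51.4] 79.0
yellow 257 [236.5 -88.7] [155.8 507.2] 66.4
shift [ 0.0007 -0.001   0.0858]
turn [ 0.05 -0.01 -0.11]
```

Emit:
send_rows(series=[[0, 0, 0, 0.0007, -0.0005, 0.015, 0.32], [0, 0, 0, 0.0007, -0.0005, 0.035, 0.32], [0, 0, 0, 0.0007, -0.0005, 0.055, 0.32], [0, 0, 0, 0.0007, -0.0005, 0.075, 0.32], [0, 0, 0, 0.0007, -0.0005, 0.085, 0.32], [0, 0, 0, 0.0007, -0.0005, 0.085, 0.32]])

```text
time_s: 24.75
ee_pos: [0.4617, 0.0721, 0.0345]
eef_rot: [-3.14, 0.0, 1.389]
force: [-0.0, -0.9, 0.4]
grip_width: 0.062
```

Emit:
send_rows(series=[[0, 0, 0, 0, 0, 0, -1], [0, 0, 0, 0, 0, 0, -1], [0, 0, 0, 0, 0, 0, -1], [0, 0, 0, 0, 0, 0, -1], [0, 0, 0, 0, 0, 0, -1]], force=25)

```text
time_s: 25.25
ee_pos: [0.4624, 0.0725, 0.0361]
eef_rot: [3.14, -0.0, 1.39]
force: [-1.1, -1.1, 7.4]
grip_width: 0.0456
```

Emit:
send_rows(series=[[0, 0, 0, 0, 0, -0.01, -1], [0, 0, 0, 0, 0, -0.03, -1], [0, 0, 0, 0, 0, -0.06, -1], [0, 0, 0, 0, 0, -0.09, -1], [0, 0, 0, 0, 0, -0.1, -1], [0, 0, 0, 0, 0, -0.1, -1], [0, 0, 0, 0, 0, -0.1, -1]])

```text
time_s: 25.95
ee_pos: [0.4614, 0.0725, 0.1341]
eef_rot: [-3.14, 0.0, 1.39]
force: [-0.6, -0.4, -2.7]
grip_width: 0.0461
```

```bash
python3 - <<'E'
from h import *
go(.605,.021,.145,np.radians(79.7)); c=cam('scene'); save(c,'p1',(220,100,420,260),4)
E
```

```text
shift [-0.0249  0.1505 -0.011 ]
turn [-0.08  0.02 -0.05]
```

View pics/p1.png

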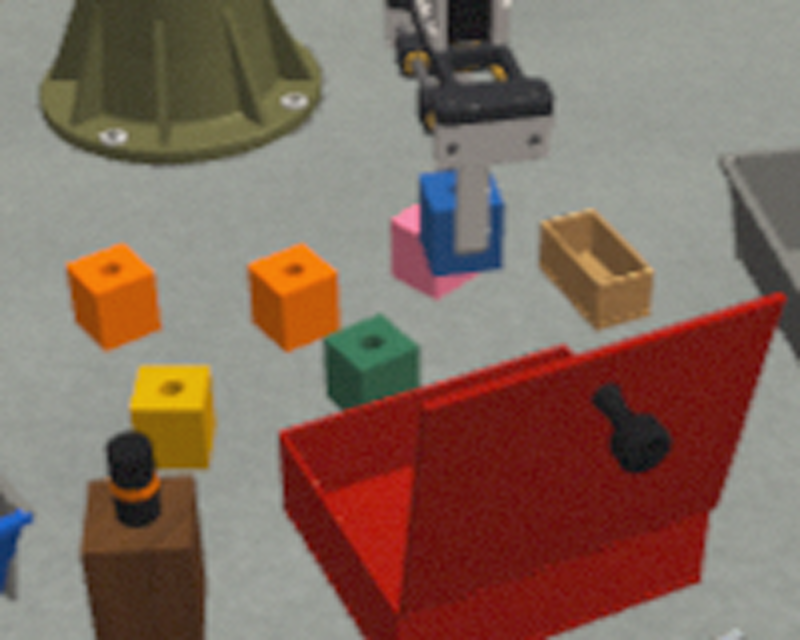

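Blue is held at crop (460,220). Moving it over the red box.

Emit:
send_rows(series=[[0, 0, 0, -0.002, 0.015, 0, -1], [0, 0, 0, -0.007, 0.04, 0, -1], [0, 0, 0, -0.012, 0.075, 0, -1], [0, 0, 0, -0.018, 0.11, 0, -1], [0, 0, 0, -0.023, 0.14, 0, -1], [0, 0, 0, -0.025, 0.15, 0, -1], [0, 0, 0, -0.025, 0.15, 0, -1], [0, 0, 0, -0.025, 0.15, 0, -1]])

```text
time_s: 26.8
ee_pos: [0.6039, 0.0213, 0.1342]
eef_rot: [-3.14, 0.0, 1.39]
force: [-0.3, -0.2, -3.0]
grip_width: 0.0454
```

Emit:
send_rows(series=[[0, 0, 0, 0, 0, 0.015, -1], [0, 0, 0, 0, 0, 0.03, -1], [0, 0, 0, 0, 0, 0.045, -1], [0, 0, 0, 0, 0, 0.06, -1], [0, 0, 0, 0, 0, 0.075, -1], [0, 0, 0, 0, 0, 0.085, -1], [0, 0, 0, 0, 0, 0.09, -1], [0, 0, 0, 0, 0, 0.09, -1]])

```text
time_s: 27.6
ee_pos: [0.6048, 0.021, 0.0445]
eef_rot: [-3.141, 0.0, 1.39]
force: [-0.8, -0.2, -2.6]
grip_width: 0.0462
```

```bash
python3 - <<'E'
from h import *
st()
E
```

```text
{'time_s': 27.6, 'qpos': [-0.0258, 0.6177, 1.5088, -0.0, 1.0159, 0.1548], 'joint_vel': [0.0012, -0.0221, -0.0124, -0.0011, 0.0124, 0.0003], 'tau': [-0.0057, -65.5372, -30.4141, 0.0627, -0.2113, 0.0005], 'ee_pos': [0.6048, 0.021, 0.0445], 'eef_rot': [-3.1407, 0.0002, 1.3902], 'force': [-0.7708, -0.2141, -2.557], 'moment': [-0.076, 0.0801, 0.0417], 'grip_width': 0.0462}
```

Emit:
send_rows(series=[[0, 0, 0, 0, 0, 0.002, -1], [0, 0, 0, 0, 0, 0.004, -1], [0, 0, 0, 0, 0, 0.005, -1], [0, 0, 0, 0, 0, 0.005, -1], [0, 0, 0, 0, 0, 0.005, -0.02], [0, 0, 0, 0, 0, 0.005, 0.2], [0, 0, 0, 0, 0, 0.005, 0.3], [0, 0, 0, 0, 0, 0.005, 0.3]])

```text
time_s: 28.4
ee_pos: [0.6052, 0.021, 0.0405]
eef_rot: [3.141, -0.0, 1.39]
force: [0.5, 0.1, 0.7]
grip_width: 0.0604
```

Emit:
send_rows(series=[[0, 0, 0, 0, 0, -0.01, 0.3], [0, 0, 0, 0, 0, -0.03, 0.3], [0, 0, 0, 0, 0, -0.06, 0.3], [0, 0, 0, 0, 0, -0.09, 0.3], [0, 0, 0, 0, 0, -0.11, 0.3], [0, 0, 0, 0, 0, -0.11, 0.3]])

```text
time_s: 29.0
ee_pos: [0.6062, 0.021, 0.154]
eef_rot: [3.136, -0.001, 1.39]
force: [0.2, -0.0, 0.6]
grip_width: 0.0613
```

```bash
python3 - <<'E'
from h import *
c=cam('scene');P=cloud(c);H=cv2.cvtColor(c['pixels'],cv2.COLOR_RGB2HSV)
save(c,'p2',(220,100,420,260),4);blk(c,.467,-.13,w=.04,tol=.004);cblk(c)
go(.4672,-.130,.12,np.radians(68))
E
```

```text
blk 216 [ 467.6 -129.3] [47.  51.9] 69.4
green 173 [472.2   5. ] [44.7 44.4] 13.8
blue 0
yellow 250 [236.8 -91.9] [161.9 505.7] 66.6
shift [-0.1734 -0.109   0.0313]
turn [ 0.15 -0.04 11.65]
```

View pics/p2.png

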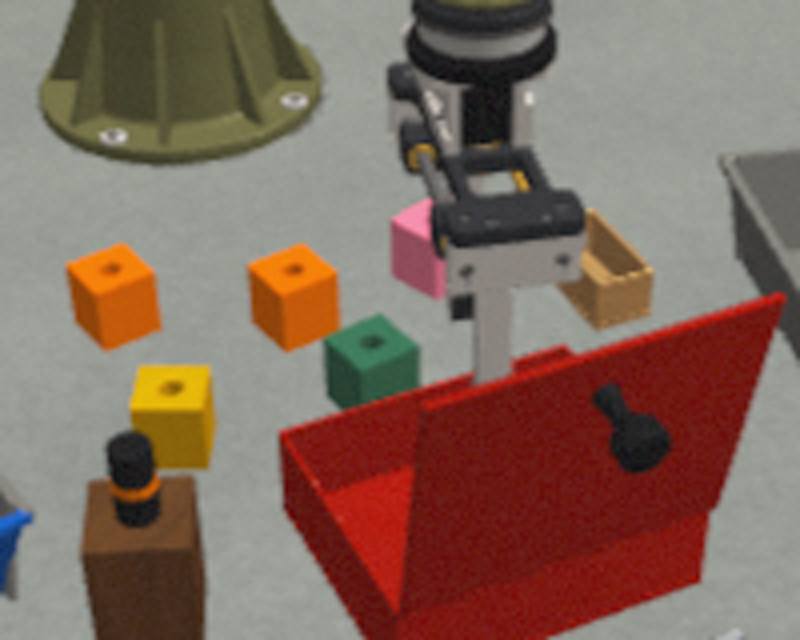

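The lid hides blue here, so I'll check it from the top later. Now yellow at crop (172,388).

Emit:
send_rows(series=[[0, 0, 8, -0.025, -0.015, 0, 0.32], [0, 0, 11.6, -0.06, -0.038, 0, 0.32], [0, 0, 11.6, -0.1, -0.063, 0.01, 0.32], [0, 0, 11.6, -0.135, -0.085, 0.02, 0.32], [0, 0, 11.6, -0.16, -0.1, 0.03, 0.32], [0, 0, 11.6, -0.1734, -0.109, 0.0313, 0.32], [0, 0, 11.6, -0.1734, -0.109, 0.0313, 0.32], [0, 0, 11.6, -0.1734, -0.109, 0.0313, 0.32]])

```text
time_s: 29.85
ee_pos: [0.4672, -0.1296, 0.1191]
eef_rot: [3.141, -0.0, 1.188]
force: [-0.8, 0.1, -0.3]
grip_width: 0.0623
```

```bash
python3 - <<'E'
from h import *
t=cam('top');save(t,'p3',(220,100,420,260),4)
go(.4672,-.130,.035,np.radians(68))
E
```

```text
shift [-0.0007 -0.      0.0841]
turn [ 0.03 -0.01  0.09]
```

View pics/p3.png

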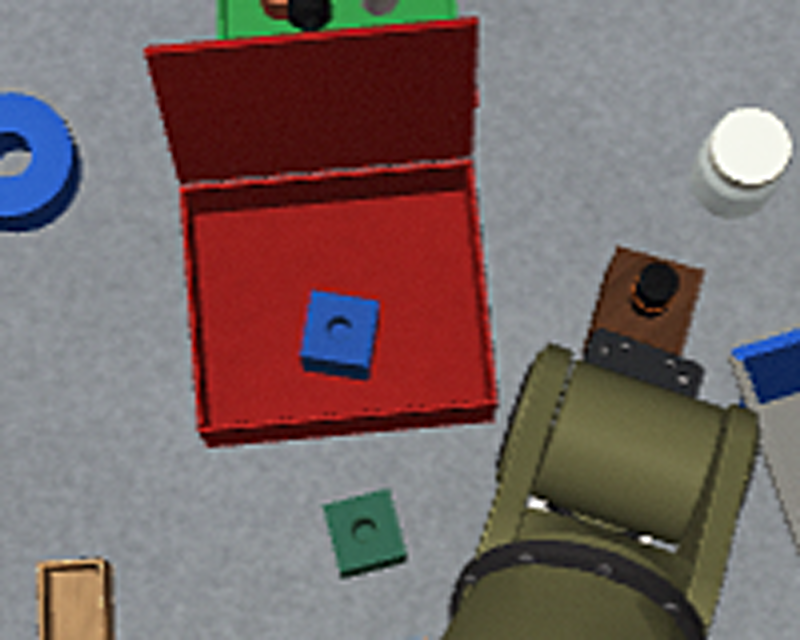

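Blue stands upright in the red box at crop (340,335). Grasping yellow.

Emit:
send_rows(series=[[0, 0, 0, -0.0007, 0, 0.015, 0.32], [0, 0, 0, -0.0007, 0, 0.035, 0.32], [0, 0, 0, -0.0007, 0, 0.055, 0.32], [0, 0, 0, -0.0007, 0, 0.075, 0.32], [0, 0, 0, -0.0007, 0, 0.084, 0.32], [0, 0, 0, -0.0007, 0, 0.084, 0.32]])

```text
time_s: 30.5
ee_pos: [0.4664, -0.1299, 0.0341]
eef_rot: [-3.14, 0.0, 1.189]
force: [0.1, -0.6, 0.5]
grip_width: 0.0619
```

Emit:
send_rows(series=[[0, 0, 0, 0, 0, 0, -1], [0, 0, 0, 0, 0, 0, -1], [0, 0, 0, 0, 0, 0, -1], [0, 0, 0, 0, 0, 0, -1], [0, 0, 0, 0, 0, 0, -1]])

```text
time_s: 31.0
ee_pos: [0.4669, -0.1307, 0.0358]
eef_rot: [3.14, -0.0, 1.188]
force: [-0.4, 0.5, 7.6]
grip_width: 0.0458
```

Emit:
send_rows(series=[[0, 0, 0, 0, 0, -0.01, -1], [0, 0, 0, 0, 0, -0.03, -1], [0, 0, 0, 0, 0, -0.06, -1], [0, 0, 0, 0, 0, -0.09, -1], [0, 0, 0, 0, 0, -0.12, -1], [0, 0, 0, 0, 0, -0.12, -1], [0, 0, 0, 0, 0, -0.12, -1]])

```text
time_s: 31.7
ee_pos: [0.4662, -0.1307, 0.1551]
eef_rot: [3.141, 0.0, 1.188]
force: [-0.7, 0.2, -2.4]
grip_width: 0.0461
```

```bash
python3 - <<'E'
from h import *
t=cam('top');P=cloud(t)
# tote_low: upper walls rim edges
m=(P[...,0]>.36)&(P[...,0]<.68)&(P[...,1]>.24)&(P[...,1]<.49)&(abs(P[...,2]-.075)<.0025)
r=cv2.minAreaRect((P[m][:,:2]*1000).astype(np.float32));print('rim',r)
m=(P[...,0]>.36)&(P[...,0]<.68)&(P[...,1]>.24)&(P[...,1]<.49)&(P[...,2]<.0065)&(P[...,2]>.0025)
r=cv2.minAreaRect((P[m][:,:2]*1000).astype(np.float32));print('floor',r,m.sum())
save(t,'tl',(120,150,230,280),5)
st()
E
```

```text
rim ((518.8043212890625, 364.76409912109375), (163.96449279785156, 248.11465454101562), 78.1704330444336)
floor ((519.912353515625, 364.86016845703125), (319.7423095703125, 249.59182739257812), 0.008864026516675949) 2489
{'time_s': 31.75, 'qpos': [-0.3488, 0.2277, 1.7855, -0.0, 1.1293, 0.0343], 'joint_vel': [0.0005, 0.0195, 0.0101, 0.0015, -0.0019, -0.0003], 'tau': [0.0204, -48.6467, -34.1649, 0.0692, 0.0627, 0.0009], 'ee_pos': [0.4659, -0.1305, 0.1542], 'eef_rot': [-3.1406, 0.0001, 1.1877], 'force': [-0.5545, -0.2985, -2.9359], 'moment': [-0.0116, 0.066, 0.0277], 'grip_width': 0.0458}
```

View pics/tl.png

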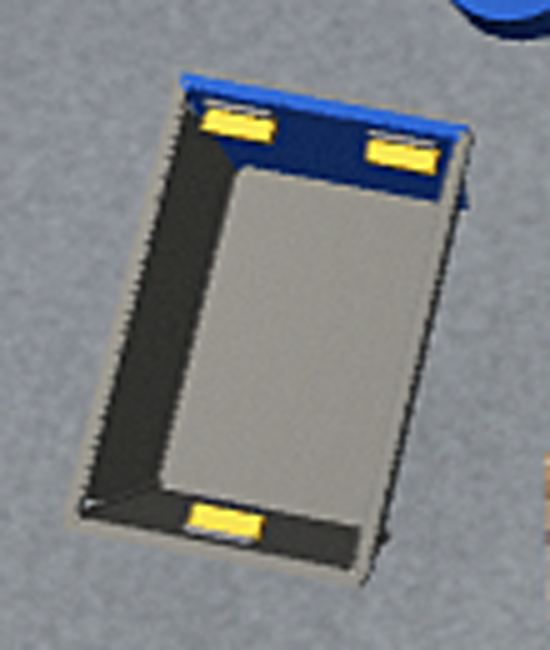

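Lower tote: centre (0.519,0.365), yaw -11.8°, blue end at top. The yellow block goes at tote x = +40 mm.

```bash
python3 - <<'E'
from h import *
go(.558,.3566,.155,np.radians(78.2))
E
```

```text
shift [ 0.4862 -0.0966 -0.0007]
turn [ -0.06  -0.   -10.15]
```

Emit:
send_rows(series=[[0, 0, -5, 0.02, -0.004, 0, -1], [0, 0, -10, 0.06, -0.012, 0, -1], [0, 0, -10, 0.105, -0.021, 0, -1], [0, 0, -10, 0.15, -0.03, 0, -1], [0, 0, -10, 0.195, -0.039, 0, -1], [0, 0, -10, 0.24, -0.048, 0, -1], [0, 0, -10, 0.285, -0.057, 0, -1], [0, 0, -10, 0.33, -0.066, 0, -1]])

```text
time_s: 32.55
ee_pos: [0.5279, 0.2019, 0.1532]
eef_rot: [-3.139, 0.001, 1.362]
force: [0.9, -0.3, -0.3]
grip_width: 0.046
```

```bash
python3 - <<'E'
from h import *
st();go(.558,.3566,.155,np.radians(78.2))
E
```

```text
{'time_s': 32.55, 'qpos': [0.3005, 0.4013, 1.5567, -0.0001, 1.1863, 0.509], 'joint_vel': [0.7416, 0.4814, -0.6742, 0.0003, 0.1842, 0.7391], 'tau': [-3.5451, -62.417, -28.8827, 0.1917, -0.3157, -1.4732], 'ee_pos': [0.5279, 0.2019, 0.1532], 'eef_rot': [-3.1393, 0.0013, 1.3623], 'force': [0.8652, -0.2757, -0.3492], 'moment': [-0.1167, 0.0219, -0.0489], 'grip_width': 0.046}
shift [ 0.1576 -0.0025 -0.002 ]
turn [-0.13  0.08 -0.14]
```

Emit:
send_rows(series=[[0, 0, 0, 0.04, -0.001, 0, -1], [0, 0, 0, 0.08, -0.002, 0, -1], [0, 0, 0, 0.115, -0.003, 0, -1], [0, 0, 0, 0.14, -0.003, 0, -1], [0, 0, 0, 0.156, -0.003, 0, -1], [0, 0, 0, 0.156, -0.003, 0, -1], [0, 0, 0, 0.156, -0.003, 0, -1], [0, 0, 0, 0.156, -0.003, 0, -1]])

```text
time_s: 33.35
ee_pos: [0.5577, 0.3523, 0.1543]
eef_rot: [-3.141, 0.001, 1.362]
force: [0.1, -0.0, -1.7]
grip_width: 0.0459
```

```bash
python3 - <<'E'
from h import *
go(.558,.3566,.045,np.radians(78.2));c=cam('scene');save(c,'p4',(370,90,510,210),5)
E
```

```text
shift [ 0.0043 -0.0005  0.1093]
turn [-0.05  0.05 -0.19]
```

View pics/p4.png

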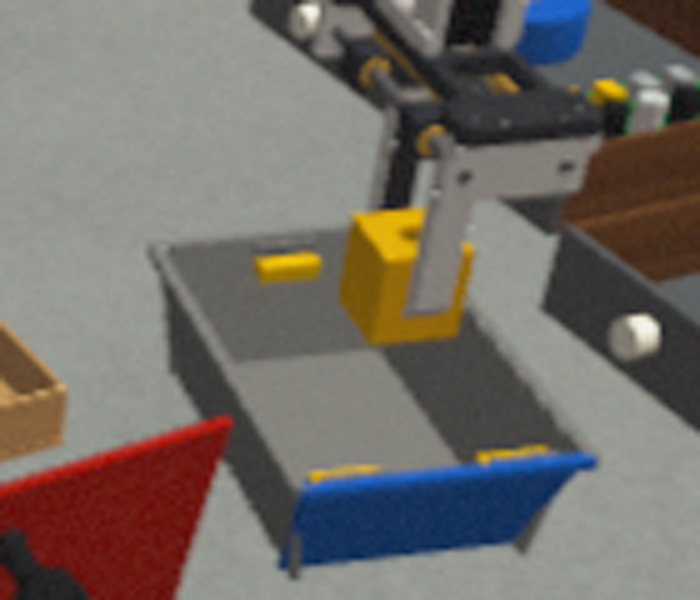

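Yellow is held above the tote. Lowering.

Emit:
send_rows(series=[[0, 0, 0, 0.004, 0, 0.01, -1], [0, 0, 0, 0.004, 0, 0.028, -1], [0, 0, 0, 0.004, 0, 0.046, -1], [0, 0, 0, 0.004, 0, 0.064, -1], [0, 0, 0, 0.004, 0, 0.08, -1], [0, 0, 0, 0.004, 0, 0.095, -1], [0, 0, 0, 0.004, 0, 0.108, -1], [0, 0, 0, 0.004, 0, 0.108, -1]])

```text
time_s: 34.2
ee_pos: [0.5579, 0.3568, 0.0447]
eef_rot: [-3.139, 0.002, 1.362]
force: [-0.4, -0.5, -0.7]
grip_width: 0.0459
```

Emit:
send_rows(series=[[0, 0, 0, 0, 0, 0.002, -1], [0, 0, 0, 0, 0, 0.004, -1], [0, 0, 0, 0, 0, 0.006, -1], [0, 0, 0, 0, 0, 0.006, -1], [0, 0, 0, 0, 0, 0.006, -0.02], [0, 0, 0, 0, 0, 0.006, 0.2], [0, 0, 0, 0, 0, 0.006, 0.28], [0, 0, 0, 0, 0, 0.006, 0.28]])

```text
time_s: 35.0
ee_pos: [0.5588, 0.3573, 0.0412]
eef_rot: [3.141, -0.0, 1.362]
force: [1.1, -0.5, 0.3]
grip_width: 0.06
```

Emit:
send_rows(series=[[0, 0, 0, 0, 0, -0.01, 0.28], [0, 0, 0, 0, 0, -0.03, 0.28], [0, 0, 0, 0, 0, -0.06, 0.28], [0, 0, 0, 0, 0, -0.09, 0.28], [0, 0, 0, 0, 0, -0.12, 0.28], [0, 0, 0, 0, 0, -0.12, 0.28]])

```text
time_s: 35.6
ee_pos: [0.5601, 0.3581, 0.1666]
eef_rot: [3.136, -0.005, 1.362]
force: [-0.1, -0.8, -0.2]
grip_width: 0.0602
```

```bash
python3 - <<'E'
from h import *
st();go(.469,.0058,.15,np.radians(103.5));c=cam('scene');save(c,'p5',(300,90,500,210),4);cblk(c)
E
```

```text
{'time_s': 35.6, 'qpos': [0.5138, 0.5994, 1.2281, 0.0, 1.3062, 0.7223], 'joint_vel': [-0.0007, 0.0509, 0.0619, -0.0009, -0.0575, 0.001], 'tau': [-0.047, -67.5084, -34.426, 0.059, 0.8337, -0.002], 'ee_pos': [0.5601, 0.3581, 0.1666], 'eef_rot': [3.1356, -0.0052, 1.3624], 'force': [-0.1406, -0.8362, -0.1765], 'moment': [-0.0583, -0.0034, 0.0033], 'grip_width': 0.0602}
shift [-0.3636 -0.0163  0.0146]
turn [  0.4   -0.22 -25.44]
green 173 [472.5   4.2] [45.2 44.8] 13.2
blue 0
yellow 48 [69.2 -1.5] [183.7  55.3] 88.1
```

View pics/p5.png

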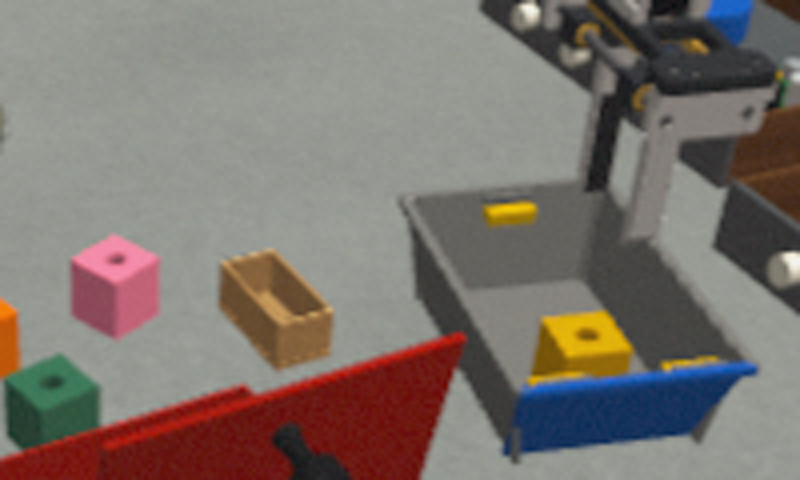

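Yellow stands in the tote at crop (585,340). Going to green at crop (52,385).

Emit:
send_rows(series=[[0, 0, -8, -0.04, -0.002, 0, 0.32], [0, 0, -16, -0.085, -0.004, 0, 0.32], [0, 0, -24, -0.13, -0.006, 0, 0.32], [0, 0, -25.4, -0.175, -0.008, 0, 0.32], [0, 0, -25.4, -0.22, -0.01, 0.005, 0.32], [0, 0, -25.4, -0.265, -0.012, 0.01, 0.32], [0, 0, -25.4, -0.31, -0.014, 0.014, 0.32], [0, 0, -25.4, -0.345, -0.0155, 0.0146, 0.32]])

```text
time_s: 36.45
ee_pos: [0.4705, 0.021, 0.1452]
eef_rot: [-3.14, -0.0, 1.805]
force: [0.4, -1.0, -0.8]
grip_width: 0.0619
```

Emit:
send_rows(series=[[0, 0, 0, -0.017, 0.007, 0.01, 0.32], [0, 0, 0, -0.017, 0.007, 0.02, 0.32], [0, 0, 0, -0.017, 0.007, 0.02, 0.32], [0, 0, 0, -0.017, 0.007, 0.02, 0.32]])

```text
time_s: 36.85
ee_pos: [0.4824, 0.0089, 0.1259]
eef_rot: [-3.14, -0.0, 1.807]
force: [0.2, 0.5, 0.2]
grip_width: 0.0621
```

```bash
python3 - <<'E'
from h import *
st();go(.4693,.0057,.035,np.radians(103.5));c=cam('scene');cblk(c)
E
```

```text
{'time_s': 36.85, 'qpos': [-0.0575, 0.263, 1.8156, 0.0001, 1.0644, -0.2933], 'joint_vel': [0.0069, -0.0105, -0.0089, 0.0015, 0.0023, -0.0045], 'tau': [-0.6836, -45.7486, -30.3468, 0.0443, -0.029, 0.0052], 'ee_pos': [0.4824, 0.0089, 0.1259], 'eef_rot': [-3.1403, -0.0005, 1.8065], 'force': [0.1939, 0.4694, 0.219], 'moment': [-0.0577, 0.0847, 0.0027], 'grip_width': 0.0621}
shift [-0.0001 -0.0134  0.0909]
turn [-0.07 -0.03  0.01]
green 177 [472.8   5.4] [45.3 44.3] 13.9
blue 0
yellow 39 [ 48.5 -40.1] [184.9  58.7] 47.5
```

Emit:
send_rows(series=[[0, 0, 0, 0, -0.0134, 0, 0.32], [0, 0, 0, 0, -0.0134, 0.015, 0.32], [0, 0, 0, 0, -0.0134, 0.035, 0.32], [0, 0, 0, 0, -0.0134, 0.055, 0.32], [0, 0, 0, 0, -0.0134, 0.075, 0.32], [0, 0, 0, 0, -0.0134, 0.0905, 0.32], [0, 0, 0, 0, -0.0134, 0.0905, 0.32]])

```text
time_s: 37.6
ee_pos: [0.4689, 0.0057, 0.0345]
eef_rot: [-3.139, -0.001, 1.807]
force: [0.5, 0.4, -0.4]
grip_width: 0.0619
```

Emit:
send_rows(series=[[0, 0, 0, 0, 0, 0, -1], [0, 0, 0, 0, 0, 0, -1], [0, 0, 0, 0, 0, 0, -1], [0, 0, 0, 0, 0, 0, -1], [0, 0, 0, 0, 0, 0, -1]])

```text
time_s: 38.1
ee_pos: [0.4702, 0.0051, 0.0368]
eef_rot: [3.14, 0.0, 1.806]
force: [-2.0, 1.5, 8.0]
grip_width: 0.046
```

Emit:
send_rows(series=[[0, 0, 0, 0, 0, -0.01, -1], [0, 0, 0, 0, 0, -0.03, -1], [0, 0, 0, 0, 0, -0.06, -1], [0, 0, 0, 0, 0, -0.09, -1], [0, 0, 0, 0, 0, -0.12, -1], [0, 0, 0, 0, 0, -0.12, -1], [0, 0, 0, 0, 0, -0.12, -1]])

```text
time_s: 38.8
ee_pos: [0.4696, 0.0049, 0.1559]
eef_rot: [3.141, 0.0, 1.806]
force: [0.4, 0.3, -3.7]
grip_width: 0.0456
```

```bash
python3 - <<'E'
from h import *
go(.478,.3733,.155,np.radians(78.2))
E
```

```text
shift [0.3564 0.0938 0.0009]
turn [ 0.04  0.   25.25]
```

Emit:
send_rows(series=[[0, 0, 6, 0.02, 0.005, 0, -1], [0, 0, 14, 0.06, 0.016, 0, -1], [0, 0, 22, 0.105, 0.028, 0, -1], [0, 0, 25.2, 0.15, 0.039, 0, -1], [0, 0, 25.2, 0.195, 0.051, 0, -1], [0, 0, 25.2, 0.24, 0.063, 0, -1], [0, 0, 25.2, 0.285, 0.075, 0, -1], [0, 0, 25.2, 0.325, 0.0855, 0, -1]])

```text
time_s: 39.6
ee_pos: [0.4763, 0.3428, 0.1538]
eef_rot: [-3.14, 0.002, 1.366]
force: [0.5, -0.7, -3.0]
grip_width: 0.0459
```

Emit:
send_rows(series=[[0, 0, 0, 0.02, 0, 0, -1], [0, 0, 0, 0.0318, -0.006, 0, -1], [0, 0, 0, 0.0318, -0.006, 0, -1], [0, 0, 0, 0.0318, -0.006, 0, -1], [0, 0, 0, 0.0318, -0.006, 0, -1]])

```text
time_s: 40.1
ee_pos: [0.4781, 0.3721, 0.1557]
eef_rot: [-3.141, 0.0, 1.365]
force: [0.7, -0.5, -1.8]
grip_width: 0.0455
```

```bash
python3 - <<'E'
from h import *
st();go(.478,.3733,.045,np.radians(78.2));c=cam('scene');save(c,'p6',(370,90,510,210),5)
E
```

```text
{'time_s': 40.1, 'qpos': [0.601, 0.4838, 1.4309, -0.0002, 1.2273, 0.8072], 'joint_vel': [-0.0017, -0.003, -0.0052, -0.0008, 0.0011, 0.0021], 'tau': [0.5653, -63.1868, -34.9498, 0.0746, -0.0496, -0.004], 'ee_pos': [0.4781, 0.3721, 0.1557], 'eef_rot': [-3.1414, 0.0004, 1.3646], 'force': [0.7394, -0.5072, -1.7706], 'moment': [-0.076, 0.0597, -0.0216], 'grip_width': 0.0455}
shift [ 0.0012 -0.0003  0.1107]
turn [-0.01  0.02 -0.01]
```

View pics/p6.png

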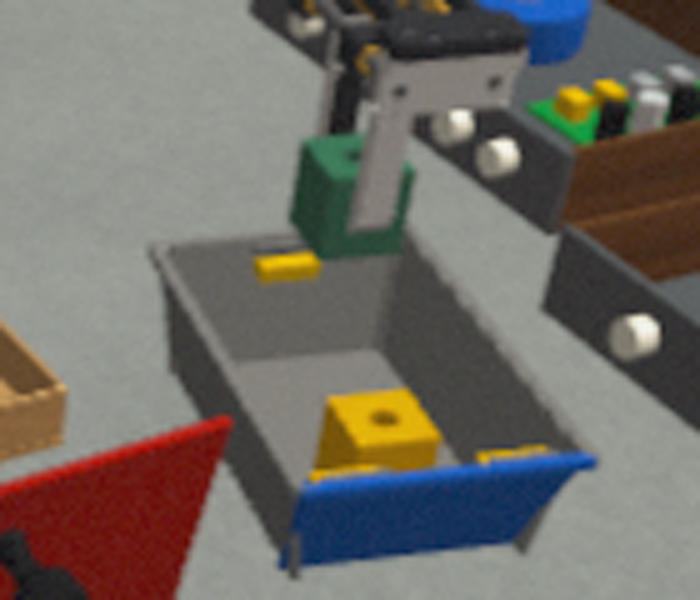

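Green is held above the grey end and yellow stands at (385,430). Lowering.

Emit:
send_rows(series=[[0, 0, 0, 0.001, 0.003, 0.01, -1], [0, 0, 0, 0.001, 0.003, 0.028, -1], [0, 0, 0, 0.001, 0.003, 0.046, -1], [0, 0, 0, 0.001, 0.003, 0.064, -1], [0, 0, 0, 0.001, 0.003, 0.08, -1], [0, 0, 0, 0.001, 0.003, 0.095, -1], [0, 0, 0, 0.001, 0.003, 0.108, -1], [0, 0, 0, 0.001, 0.003, 0.108, -1]])

```text
time_s: 40.95
ee_pos: [0.4804, 0.3731, 0.0458]
eef_rot: [-3.14, 0.002, 1.366]
force: [-0.1, -0.4, -2.3]
grip_width: 0.0456
```

Emit:
send_rows(series=[[0, 0, 0, 0, 0, 0.002, -1], [0, 0, 0, 0, 0, 0.004, -1], [0, 0, 0, 0, 0, 0.007, -1], [0, 0, 0, 0, 0, 0.007, -1], [0, 0, 0, 0, 0, 0.007, -0.02], [0, 0, 0, 0, 0, 0.007, 0.2], [0, 0, 0, 0, 0, 0.007, 0.25], [0, 0, 0, 0, 0, 0.007, 0.25]])

```text
time_s: 41.75
ee_pos: [0.4812, 0.3737, 0.0411]
eef_rot: [3.141, -0.0, 1.366]
force: [0.5, -0.5, -0.2]
grip_width: 0.0585
```

Emit:
send_rows(series=[[0, 0, 0, 0, 0, -0.01, 0.25], [0, 0, 0, 0, 0, -0.03, 0.25], [0, 0, 0, 0, 0, -0.06, 0.25], [0, 0, 0, 0, 0, -0.1, 0.25], [0, 0, 0, 0, 0, -0.15, 0.25], [0, 0, 0, 0, 0, -0.19, 0.25], [0, 0, 0, 0, 0, -0.19, 0.25]])

```text
time_s: 42.45
ee_pos: [0.4824, 0.3745, 0.238]
eef_rot: [3.134, -0.007, 1.366]
force: [-0.8, 0.6, 0.2]
grip_width: 0.0585
```

```bash
python3 - <<'E'
from h import *
st();c=cam('scene');save(c,'p7',(370,90,510,210),5)
E
```

```text
{'time_s': 42.45, 'qpos': [0.6002, 0.4216, 1.3252, -0.0, 1.3844, 0.8053], 'joint_vel': [-0.0006, 0.0636, 0.0944, 0.0005, -0.077, 0.001], 'tau': [-0.065, -60.8256, -36.9458, 0.0583, 1.2296, -0.0016], 'ee_pos': [0.4824, 0.3745, 0.238], 'eef_rot': [3.1344, -0.0075, 1.3658], 'force': [-0.7661, 0.6157, 0.1907], 'moment': [-0.1164, 0.1024, -0.0285], 'grip_width': 0.0585}
```

View pics/p7.png

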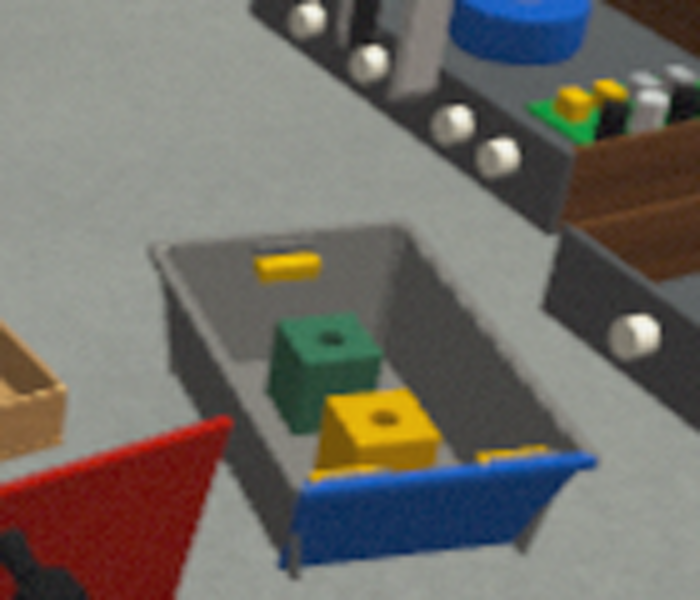

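Both good blocks stand in the tote: green at (330,370), yellow at (385,430). Next I'll locate the lid's edge and its knob.

```bash
python3 - <<'E'
from h import *
for n in('top','scene'):
    c=cam(n);P=cloud(c)
    m=(P[...,0]>.68)&(P[...,0]<.8)&(abs(P[...,1]-.03)<.12)&(P[...,2]>.1)&(P[...,2]<.26)
    Q=P[m]
    for y0 in(-.05,-.03,0,.03,.06,.09):
        s=Q[abs(Q[:,1]-y0)<.008]; t=s[s[:,2]>s[:,2].max()-.01]; print(n,y0,'topz',s[:,2].max().round(4),'x at top',t[:,0].min().round(3),t[:,0].max().round(3),'maxx',s[:,0].max().round(3))
    print('y',Q[:,1].min(),Q[:,1].max())
go(.741,-.03,.30,np.radians(94))
E
```

```text
top -0.05 topz 0.2348 x at top 0.745 0.752 maxx 0.752
top -0.03 topz 0.2356 x at top 0.743 0.753 maxx 0.753
top 0 topz 0.2375 x at top 0.741 0.748 maxx 0.748
top 0.03 topz 0.2335 x at top 0.739 0.746 maxx 0.787
top 0.06 topz 0.2352 x at top 0.738 0.745 maxx 0.745
top 0.09 topz 0.235 x at top 0.734 0.742 maxx 0.742
y -0.07050752267888317 0.12984341050525477
scene -0.05 topz 0.2318 x at top 0.748 0.755 maxx 0.755
scene -0.03 topz 0.2334 x at top 0.746 0.754 maxx 0.754
scene 0 topz 0.2325 x at top 0.744 0.752 maxx 0.752
scene 0.03 topz 0.2321 x at top 0.743 0.749 maxx 0.788
scene 0.06 topz 0.2323 x at top 0.74 0.746 maxx 0.746
scene 0.09 topz 0.2326 x at top 0.736 0.744 maxx 0.744
y -0.07137818033797245 0.12996842406761566
shift [-0.342   0.3368 -0.0695]
turn [ -0.02   0.02 -15.75]
```

Emit:
send_rows(series=[[0, 0, -5, 0, 0.01, -0.03, 0.28], [0, 0, -10, -0.03, 0.05, -0.06, 0.28], [0, 0, -15.7, -0.06, 0.09, -0.068, 0.28], [0, 0, -15.7, -0.09, 0.13, -0.068, 0.28], [0, 0, -15.7, -0.12, 0.17, -0.068, 0.28], [0, 0, -15.7, -0.15, 0.2, -0.068, 0.28], [0, 0, -15.7, -0.18, 0.23, -0.068, 0.28], [0, 0, -15.7, -0.2, 0.25, -0.068, 0.28]])

```text
time_s: 43.4
ee_pos: [0.6861, 0.1239, 0.2965]
eef_rot: [-3.138, 0.0, 1.638]
force: [-0.6, -0.3, -0.4]
grip_width: 0.0601
```

Emit:
send_rows(series=[[0, 0, 0, 0, 0, 0, 0.28], [0, 0, 0, 0, 0, 0, 0.28]])

```text
time_s: 43.6
ee_pos: [0.685, 0.1268, 0.2971]
eef_rot: [-3.139, -0.0, 1.639]
force: [0.2, 0.1, 0.3]
grip_width: 0.0603
```

```bash
python3 - <<'E'
from h import *
st();go(.737,.08,.30,np.radians(94))
E
```

```text
{'time_s': 43.6, 'qpos': [0.1304, 0.6223, 0.8956, 0.0002, 1.6263, 0.0622], 'joint_vel': [0.0323, -0.0218, 0.0052, 0.0004, 0.0002, 0.004], 'tau': [-2.7239, -71.7533, -37.8609, -0.0352, 0.026, -0.1066], 'ee_pos': [0.685, 0.1268, 0.2971], 'eef_rot': [-3.1389, -0.0, 1.639], 'force': [0.2443, 0.0895, 0.3], 'moment': [-0.0547, 0.0839, -0.0509], 'grip_width': 0.0603}
shift [-0.0502  0.0487 -0.0031]
turn [-0.15 -0.   -0.09]
```

Emit:
send_rows(series=[[0, 0, 0, -0.02, 0.02, 0, 0.28], [0, 0, 0, -0.04, 0.04, 0, 0.28], [0, 0, 0, -0.05, 0.0487, 0, 0.28], [0, 0, 0, -0.05, 0.0487, 0, 0.28], [0, 0, 0, -0.05, 0.0487, 0, 0.28], [0, 0, 0, -0.05, 0.0487, 0, 0.28]])

```text
time_s: 44.2
ee_pos: [0.7365, 0.0819, 0.2991]
eef_rot: [3.141, -0.0, 1.641]
force: [0.3, -0.6, -0.1]
grip_width: 0.0603
```

```bash
python3 - <<'E'
from h import *
st();go(.737,.08,.228,np.radians(94));c=cam('scene');save(c,'l1',(280,100,440,260),4)
E
```

```text
{'time_s': 44.2, 'qpos': [0.0613, 0.7568, 0.6758, 0.0001, 1.7089, -0.0092], 'joint_vel': [-0.0028, -0.0033, -0.0054, -0.0024, -0.0009, -0.0019], 'tau': [-0.491, -78.0442, -37.2565, 0.0638, 0.0032, 0.0095], 'ee_pos': [0.7365, 0.0819, 0.2991], 'eef_rot': [3.1415, -0.0001, 1.6413], 'force': [0.3488, -0.646, -0.1405], 'moment': [-0.0934, 0.0627, -0.0168], 'grip_width': 0.0603}
shift [-0.0019  0.0003  0.0711]
turn [ 0.01 -0.01  0.04]
```

View pics/l1.png

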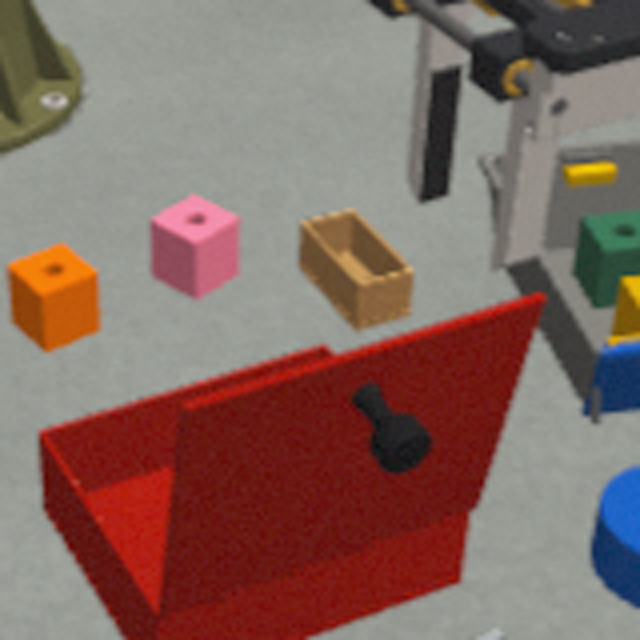

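The fingers hang above the lid's edge, clear of the knob at (400,440). Going down astride the edge, then pulling forward.

Emit:
send_rows(series=[[0, 0, 0, 0, 0, 0.015, 0.28], [0, 0, 0, 0, 0, 0.03, 0.28], [0, 0, 0, 0, 0, 0.045, 0.28], [0, 0, 0, 0, 0, 0.06, 0.28], [0, 0, 0, 0, 0, 0.071, 0.28], [0, 0, 0, 0, 0, 0.071, 0.28]])

```text
time_s: 44.85
ee_pos: [0.7365, 0.0809, 0.2264]
eef_rot: [-3.139, -0.0, 1.64]
force: [-0.2, -0.7, 0.1]
grip_width: 0.0601
```

Emit:
send_rows(series=[[0, 0, 0, 0, -0.01, 0, 0.28], [0, 0, 0, 0, -0.022, 0, 0.28], [0, 0, 0, 0, -0.036, 0, 0.28], [0, 0, 0, 0, -0.05, 0, 0.28], [0, 0, 0, 0, -0.064, 0, 0.28], [0, 0, 0, 0, -0.078, 0, 0.28], [0, 0, 0, 0, -0.092, 0, 0.28], [0, 0, 0, 0, -0.1, 0, 0.28]])

```text
time_s: 45.65
ee_pos: [0.6368, 0.0737, 0.2291]
eef_rot: [3.14, -0.0, 1.64]
force: [0.2, 0.3, -0.1]
grip_width: 0.06
```

```bash
python3 - <<'E'
from h import *
st();c=cam('scene');save(c,'l2',(280,100,440,260),4)
E
```

```text
{'time_s': 45.65, 'qpos': [0.0581, 0.503, 1.2288, 0.0, 1.4082, -0.0112], 'joint_vel': [-0.0012, -0.1722, 0.2595, -0.0012, -0.0877, -0.0033], 'tau': [-0.0034, -64.088, -36.6018, 0.0685, 0.1074, -0.0001], 'ee_pos': [0.6368, 0.0737, 0.2291], 'eef_rot': [3.14, -0.0, 1.6401], 'force': [0.2427, 0.3167, -0.0974], 'moment': [-0.0882, 0.1127, 0.0115], 'grip_width': 0.06}
```

View pics/l2.png

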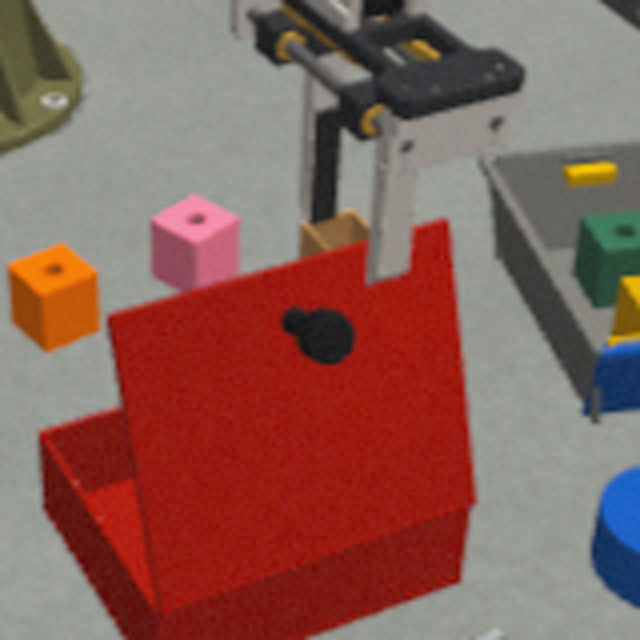

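The lid is past upright and falling. Lifting the fingers away.

Emit:
send_rows(series=[[0, 0, 0, 0, 0, -0.03, 0.28], [0, 0, 0, 0, 0, -0.07, 0.28], [0, 0, 0, 0, 0, -0.09, 0.28], [0, 0, 0, 0, 0, -0.09, 0.28], [0, 0, 0, 0, 0, -0.09, 0.28], [0, 0, 0, 0, 0, -0.09, 0.28], [0, 0, 0, 0, 0, -0.09, 0.28]])

```text
time_s: 46.4
ee_pos: [0.6373, 0.0735, 0.3165]
eef_rot: [-3.14, -0.0, 1.64]
force: [0.1, 0.7, -1.1]
grip_width: 0.0599
```

```bash
python3 - <<'E'
from h import *
st();c=cam('scene');save(c,'l3')
for n in('scene','top'):
    c=cam(n);P=cloud(c)
    m=(abs(P[...,0]-.63)<.07)&(abs(P[...,1]-.02)<.085)&(P[...,2]<.075)&(P[...,2]>.05); print(n,'lid z',np.percentile(P[m][:,2],[5,50,95]),m.sum())
    # tote_up
    for lab,zr in(('bar',(.089,.1)),('rim',(.072,.078))):
        m=(P[...,0]>.33)&(P[...,0]<.66)&(P[...,1]>-.48)&(P[...,1]<-.215)&(P[...,2]>zr[0])&(P[...,2]<zr[1])
        if lab=='bar': m&=(c['pixels'].max(-1)<70)
        r=cv2.minAreaRect((P[m][:,:2]*1000).astype(np.float32)); print(lab,m.sum(),r,P[m].mean(0))
E
```

```text
{'time_s': 46.4, 'qpos': [0.0577, 0.4714, 1.0774, -0.0, 1.5949, -0.0112], 'joint_vel': [0.0006, -0.0046, -0.0064, 0.0005, 0.0035, -0.001], 'tau': [0.014, -65.0205, -37.4327, 0.0744, 0.0118, 0.0001], 'ee_pos': [0.6373, 0.0735, 0.3165], 'eef_rot': [-3.1395, -0.0, 1.6398], 'force': [0.0974, 0.6695, -1.0801], 'moment': [-0.0851, 0.0821, 0.0365], 'grip_width': 0.0599}
scene lid z [0.06854228 0.07044626 0.07242668] 2842
bar 298 ((487.16436767578125, -349.147705078125), (16.73472785949707, 142.59249877929688), 17.195783615112305) [ 0.4894452  -0.35091287  0.09389816]
rim 1024 ((512.7775268554688, -339.606201171875), (309.8163146972656, 164.70327758789062), 17.25332260131836) [ 0.49996647 -0.34823665  0.0749632 ]
top lid z [0.06670639 0.07097377 0.07434729] 1496
bar 265 ((485.14959716796875, -348.30352783203125), (12.252423286437988, 146.27560424804688), 16.48694610595703) [ 0.48480684 -0.34756279  0.09491899]
rim 833 ((485.3680419921875, -348.47552490234375), (248.1602020263672, 163.50303649902344), 16.575281143188477) [ 0.48177267 -0.35083557  0.07496607]
```

View pics/l3.png

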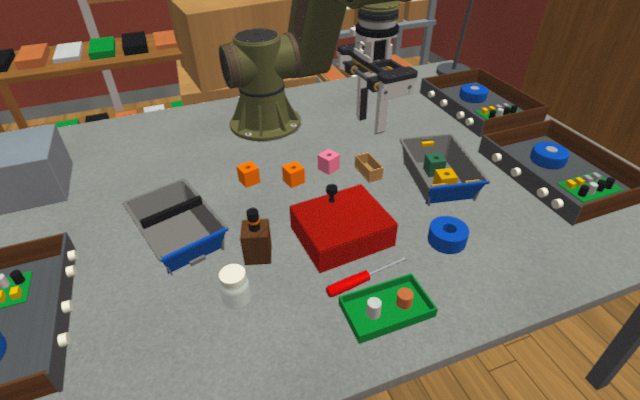

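The lid is shut flat, with its top at z = 70 mm. The loose tote is at (0.485,-0.348), yaw 16.6°, bar along its y. Moving to the bar.

```bash
python3 - <<'E'
from h import *
go(.4853,-.3484,.18,np.radians(106.6))
E
```

```text
shift [-0.4104 -0.1807  0.1374]
turn [ -0.05  -0.   -12.65]
```

Emit:
send_rows(series=[[0, 0, -6, -0.03, -0.013, 0, 0], [0, 0, -12.6, -0.075, -0.033, 0, 0], [0, 0, -12.6, -0.12, -0.053, 0.01, 0], [0, 0, -12.6, -0.165, -0.073, 0.02, 0], [0, 0, -12.6, -0.21, -0.0925, 0.03, 0], [0, 0, -12.6, -0.255, -0.112, 0.04, 0], [0, 0, -12.6, -0.3, -0.132, 0.05, 0], [0, 0, -12.6, -0.34, -0.15, 0.06, 0]])

```text
time_s: 47.35
ee_pos: [0.5101, -0.278, 0.2574]
eef_rot: [3.142, 0.0, 1.859]
force: [1.2, -1.0, 0.2]
grip_width: 0.0471
```

Emit:
send_rows(series=[[0, 0, 0, 0, 0, 0, 0], [0, 0, 0, 0, 0, 0, 0]])

```text
time_s: 47.55
ee_pos: [0.5108, -0.2766, 0.2575]
eef_rot: [-3.141, -0.001, 1.858]
force: [-0.0, 0.6, 0.7]
grip_width: 0.0471
```

```bash
python3 - <<'E'
from h import *
st();go(.4853,-.3484,.15,np.radians(106.6))
E
```

```text
{'time_s': 47.55, 'qpos': [-0.5594, 0.3474, 1.3816, 0.0002, 1.4132, -0.8465], 'joint_vel': [0.0407, -0.0126, -0.0053, 0.0016, 0.0049, 0.0084], 'tau': [-2.7114, -55.7212, -35.7056, -0.0874, 0.0028, -0.1993], 'ee_pos': [0.5108, -0.2766, 0.2575], 'eef_rot': [-3.1413, -0.0005, 1.8579], 'force': [-0.0434, 0.5935, 0.6852], 'moment': [-0.0846, 0.0659, -0.0336], 'grip_width': 0.0471}
shift [-0.0617 -0.0448  0.1075]
turn [-0.01 -0.03 -0.15]
```

Emit:
send_rows(series=[[0, 0, 0, -0.02, -0.015, 0.02, 0], [0, 0, 0, -0.045, -0.033, 0.05, 0], [0, 0, 0, -0.0617, -0.0448, 0.08, 0], [0, 0, 0, -0.0617, -0.0448, 0.1075, 0], [0, 0, 0, -0.0617, -0.0448, 0.1075, 0], [0, 0, 0, -0.0617, -0.0448, 0.1075, 0], [0, 0, 0, -0.0617, -0.0448, 0.1075, 0]])

```text
time_s: 48.25
ee_pos: [0.487, -0.3475, 0.1524]
eef_rot: [3.14, 0.002, 1.861]
force: [-0.5, -1.2, 0.4]
grip_width: 0.0469
```

```bash
python3 - <<'E'
from h import *
st();go(.4853,-.3484,.085,np.radians(106.6)); c=cam('scene');save(c,'u1',(110,90,260,280),4 if 0 else 3)
E
```

```text
{'time_s': 48.25, 'qpos': [-0.6811, 0.4693, 1.4605, 0.0, 1.209, -0.9713], 'joint_vel': [-0.0076, -0.0012, 0.0032, -0.0004, -0.0035, 0.0006], 'tau': [-0.1017, -59.7226, -32.999, 0.0269, 0.0777, 0.0092], 'ee_pos': [0.487, -0.3475, 0.1524], 'eef_rot': [3.14, 0.0023, 1.8611], 'force': [-0.4651, -1.1526, 0.3588], 'moment': [-0.0435, 0.0357, 0.0001], 'grip_width': 0.0469}
shift [-0.0002 -0.002   0.0674]
turn [0.09 0.13 0.03]
```

View pics/u1.png

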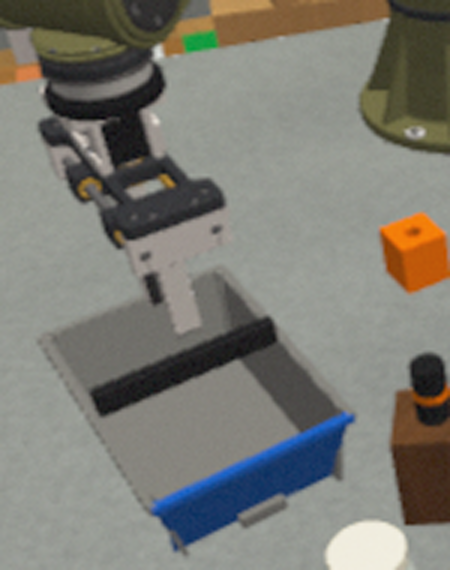

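The fingers are above the middle of the bar, astride it. Lowering and gripping.

Emit:
send_rows(series=[[0, 0, 0, 0, -0.002, 0.015, 0], [0, 0, 0, 0, -0.002, 0.03, 0], [0, 0, 0, 0, -0.002, 0.045, 0], [0, 0, 0, 0, -0.002, 0.06, 0], [0, 0, 0, 0, -0.002, 0.067, 0], [0, 0, 0, 0, -0.002, 0.067, 0]])

```text
time_s: 48.9
ee_pos: [0.4836, -0.3482, 0.0821]
eef_rot: [-3.141, -0.002, 1.86]
force: [0.4, -0.4, 0.2]
grip_width: 0.0468
```

Emit:
send_rows(series=[[0, 0, 0, 0, 0, 0, -1], [0, 0, 0, 0, 0, 0, -1], [0, 0, 0, 0, 0, 0, -1], [0, 0, 0, 0, 0, 0, -1], [0, 0, 0, 0, 0, 0, -1], [0, 0, 0, 0, 0, 0, -1], [0, 0, 0, 0, 0, 0, -1]], force=45)

```text
time_s: 49.6
ee_pos: [0.484, -0.3486, 0.0836]
eef_rot: [3.141, 0.0, 1.86]
force: [-0.8, 0.3, 2.8]
grip_width: 0.0118
```

Emit:
send_rows(series=[[0, 0, 0, 0, 0, -0.01, -1], [0, 0, 0, 0, 0, -0.03, -1], [0, 0, 0, 0, 0, -0.06, -1], [0, 0, 0, 0, 0, -0.1, -1], [0, 0, 0, 0, 0, -0.14, -1], [0, 0, 0, 0, 0, -0.18, -1], [0, 0, 0, 0, 0, -0.2, -1], [0, 0, 0, 0, 0, -0.2, -1]])

```text
time_s: 50.4
ee_pos: [0.4843, -0.3489, 0.2866]
eef_rot: [3.139, 0.004, 1.86]
force: [-0.0, 0.1, -2.7]
grip_width: 0.0117
```

```bash
python3 - <<'E'
from h import *
st();c=cam('scene');save(c,'u2',(80,20,280,280),2)
E
```

```text
{'time_s': 50.4, 'qpos': [-0.6856, 0.3668, 1.2895, -0.0, 1.4803, -0.9745], 'joint_vel': [0.0001, 0.0466, 0.0809, -0.0007, -0.058, 0.0003], 'tau': [-0.0415, -61.0029, -39.6467, 0.021, 0.9669, -0.0002], 'ee_pos': [0.4843, -0.3489, 0.2866], 'eef_rot': [3.1388, 0.0042, 1.8597], 'force': [-0.0478, 0.0671, -2.7225], 'moment': [-0.0896, 0.0471, -0.0362], 'grip_width': 0.0117}
```

View pics/u2.png

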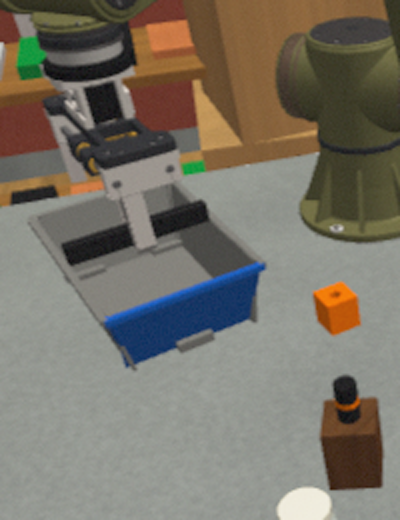

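The tote is held level by the bar, blue end toward the camera. I'll carry it across in three legs while turning it.

```bash
python3 - <<'E'
from h import *
go(.50,-.12,.286,np.radians(160))
E
```

```text
shift [ 0.2145  0.0805 -0.0023]
turn [ 1.000e-02  9.000e-02 -5.345e+01]
```

Emit:
send_rows(series=[[0, 0, -4, 0.014, 0.005, 0, -1], [0, 0, -11, 0.04, 0.015, 0, -1], [0, 0, -19, 0.072, 0.027, 0, -1], [0, 0, -27, 0.107, 0.04, 0, -1], [0, 0, -35, 0.14, 0.0525, 0, -1], [0, 0, -43, 0.172, 0.0645, 0, -1], [0, 0, -50, 0.2, 0.075, 0, -1], [0, 0, -53.4, 0.2145, 0.0805, 0, -1]])

```text
time_s: 51.25
ee_pos: [0.4994, -0.1177, 0.2813]
eef_rot: [3.141, -0.003, 2.798]
force: [0.5, -0.1, -3.3]
grip_width: 0.0118
```

```bash
python3 - <<'E'
from h import *
st();go(.50,.13,.286,np.radians(214))
E
```

```text
{'time_s': 51.25, 'qpos': [-0.303, 0.1796, 1.5373, 0.0003, 1.4279, -1.5303], 'joint_vel': [0.2676, -0.0529, 0.0616, -0.0077, -0.0113, -0.2655], 'tau': [-0.7783, -48.7855, -37.3976, 0.1073, 0.1411, -0.0039], 'ee_pos': [0.4994, -0.1177, 0.2813], 'eef_rot': [3.1414, -0.0032, 2.798], 'force': [0.5283, -0.1035, -3.3197], 'moment': [-0.0863, -0.0294, 0.0057], 'grip_width': 0.0118}
shift [ 0.0829  0.2334 -0.0043]
turn [  0.09  -0.16 -53.69]
```

Emit:
send_rows(series=[[0, 0, -4, 0.005, 0.015, 0, -1], [0, 0, -11, 0.015, 0.043, -0.002, -1], [0, 0, -19, 0.028, 0.078, -0.004, -1], [0, 0, -27, 0.041, 0.116, -0.004, -1], [0, 0, -35, 0.054, 0.152, -0.004, -1], [0, 0, -43, 0.067, 0.188, -0.004, -1], [0, 0, -50, 0.078, 0.219, -0.004, -1], [0, 0, -53.5, 0.083, 0.2334, -0.004, -1]])

```text
time_s: 52.05
ee_pos: [0.5011, 0.13, 0.2851]
eef_rot: [3.14, -0.003, -2.551]
force: [-0.1, 0.0, -3.1]
grip_width: 0.0113
```

```bash
python3 - <<'E'
from h import *
st();go(.5188,.3648,.286,np.radians(258.2))
E
```

```text
{'time_s': 52.05, 'qpos': [0.183, 0.1883, 1.5184, 0.0003, 1.4383, -1.9785], 'joint_vel': [0.2557, 0.0844, -0.0965, -0.0103, 0.0165, -0.2939], 'tau': [-0.0623, -50.0084, -37.3366, 0.1328, 0.0477, 0.2255], 'ee_pos': [0.5011, 0.13, 0.2851], 'eef_rot': [3.14, -0.003, -2.551], 'force': [-0.1498, 0.0381, -3.1499], 'moment': [0.025, 0.074, -0.0216], 'grip_width': 0.0113}
shift [-0.1455  0.1852 -0.001 ]
turn [  0.15  -0.13 -44.36]
```

Emit:
send_rows(series=[[0, 0, -4, -0.01, 0.0125, 0, -1], [0, 0, -10, -0.029, 0.037, 0, -1], [0, 0, -17, -0.053, 0.067, 0, -1], [0, 0, -24, -0.078, 0.099, 0, -1], [0, 0, -31, -0.102, 0.13, 0, -1], [0, 0, -38, -0.124, 0.158, 0, -1], [0, 0, -43, -0.139, 0.177, 0, -1], [0, 0, -44.3, -0.1455, 0.185, 0, -1]])

```text
time_s: 52.85
ee_pos: [0.5207, 0.3639, 0.2845]
eef_rot: [3.139, -0.003, -1.78]
force: [0.9, -0.5, -3.3]
grip_width: 0.0114
```

Emit:
send_rows(series=[[0, 0, 0, 0, 0, 0, -1], [0, 0, 0, 0, 0, 0, -1], [0, 0, 0, 0, 0, 0, -1]])

```text
time_s: 53.15
ee_pos: [0.5216, 0.3611, 0.2873]
eef_rot: [3.142, -0.0, -1.787]
force: [0.6, -1.0, -2.5]
grip_width: 0.0117
```

```bash
python3 - <<'E'
from h import *
st();go(.5188,.3648,.175,np.radians(258.2))
c=cam('scene');save(c,'u3',(350,0,550,220),3)
for n in('scene','top'):
    c=cam(n);P=cloud(c)
    zo=ctrl.get_obs()['ee_pos'][2]-.0836
    m=(P[...,0]>.36)&(P[...,0]<.68)&(P[...,1]>.22)&(P[...,1]<.5)&(abs(P[...,2]-zo-.075)<.004)
    r=cv2.minAreaRect((P[m][:,:2]*1000).astype(np.float32));print(n,m.sum(),r)
    m=(P[...,0]>.36)&(P[...,0]<.68)&(P[...,1]>.24)&(P[...,1]<.49)&(abs(P[...,2]-.075)<.0025)
    print('low',m.sum(),cv2.minAreaRect((P[m][:,:2]*1000).astype(np.float32)))
E
```

```text
{'time_s': 53.15, 'qpos': [0.5479, 0.4602, 1.1587, -0.0002, 1.523, -2.3775], 'joint_vel': [0.0004, -0.0037, -0.0069, 0.0018, 0.0016, -0.0043], 'tau': [0.4924, -65.0704, -38.1918, -0.0552, 0.0242, 0.0173], 'ee_pos': [0.5216, 0.3611, 0.2873], 'eef_rot': [3.1415, -0.0003, -1.787], 'force': [0.5981, -0.9829, -2.4918], 'moment': [0.0107, 0.0896, -0.0012], 'grip_width': 0.0117}
shift [-0.003   0.0035  0.1123]
turn [ 0.01 -0.02 -0.59]
scene 825 ((522.7603149414062, 362.26409912109375), (165.73345947265625, 255.9863739013672), 77.54175567626953)
low 569 ((519.61474609375, 365.0859375), (164.770263671875, 251.51821899414062), 77.96876525878906)
top 595 ((574.3845825195312, 303.1765441894531), (246.5885009765625, 124.47734069824219), 26.80841827392578)
low 245 ((515.1799926757812, 308.6956787109375), (53.770503997802734, 232.2078094482422), 78.14801788330078)
```

View pics/u3.png

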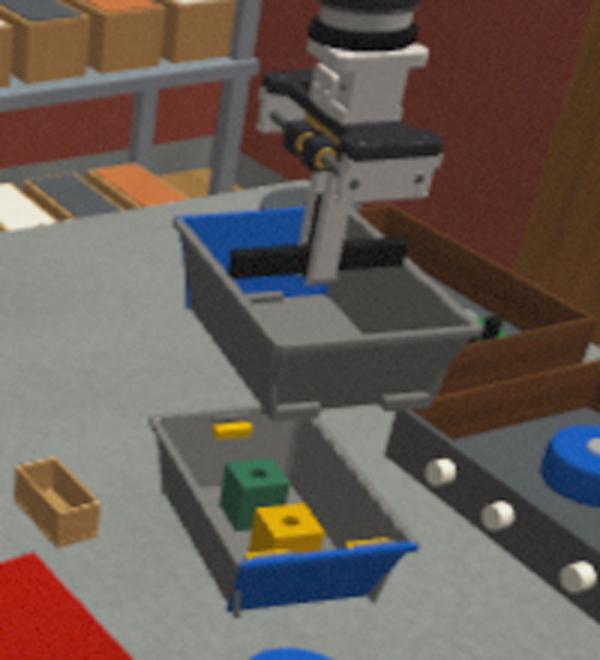

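The blue end of the upper tote is over the grey end of the lower one, as required. Correcting a few mm and half a degree, then lowering partway.

Emit:
send_rows(series=[[0, 0, -0.5, -0.0025, 0.0035, 0, -1], [0, 0, -0.5, -0.0025, 0.0035, 0.01, -1], [0, 0, -0.5, -0.0025, 0.0035, 0.03, -1], [0, 0, -0.5, -0.0025, 0.0035, 0.05, -1], [0, 0, -0.5, -0.0025, 0.0035, 0.07, -1], [0, 0, -0.5, -0.0025, 0.0035, 0.09, -1], [0, 0, -0.5, -0.0025, 0.0035, 0.11, -1], [0, 0, -0.5, -0.0025, 0.0035, 0.112, -1]])

```text
time_s: 54.1
ee_pos: [0.5174, 0.3649, 0.172]
eef_rot: [3.138, -0.003, -1.776]
force: [0.0, 0.1, -2.6]
grip_width: 0.0116
```

Emit:
send_rows(series=[[0, 0, 0, 0, 0, 0, -1], [0, 0, 0, 0, 0, 0, -1]])

```text
time_s: 54.3
ee_pos: [0.5188, 0.3657, 0.1764]
eef_rot: [-3.14, 0.001, -1.776]
force: [0.4, 0.6, -2.9]
grip_width: 0.0119
```

```bash
cat >> h.py <<'E'
def upm():
    c=cam('scene');P=cloud(c); zo=ctrl.get_obs()['ee_pos'][2]-.0836
    for z in(zo+.075,.075):
        m=(P[...,0]>.36)&(P[...,0]<.68)&(P[...,1]>.22)&(P[...,1]<.5)&(abs(P[...,2]-z)<.003)
        r=cv2.minAreaRect((P[m][:,:2]*1000).astype(np.float32));print(round(z,3),m.sum(),np.round(r[0],1),np.round(r[1],1),round(r[2],2))
    return c
E
python3 - <<'E'
from h import *
st();go(.5184,.3638,.155,np.radians(258.2))
c=upm();save(c,'u4',(370,50,520,220),4)
E
```

```text
{'time_s': 54.3, 'qpos': [0.5563, 0.5269, 1.3163, 0.0, 1.2968, -2.3803], 'joint_vel': [0.0013, -0.0063, -0.0031, -0.0014, -0.0018, -0.001], 'tau': [-0.004, -66.0082, -35.4278, -0.065, 0.0258, 0.0008], 'ee_pos': [0.5188, 0.3657, 0.1764], 'eef_rot': [-3.1405, 0.0011, -1.7758], 'force': [0.4035, 0.5568, -2.8984], 'moment': [0.0747, 0.0217, 0.013], 'grip_width': 0.0119}
shift [0.002  0.0001 0.0214]
turn [-0.06  0.06  0.05]
0.168 665 [520.3 366.1] [164.9 253. ] 78.56
0.075 403 [521.1 364.6] [164.7 250.2] 78.02
```

View pics/u4.png

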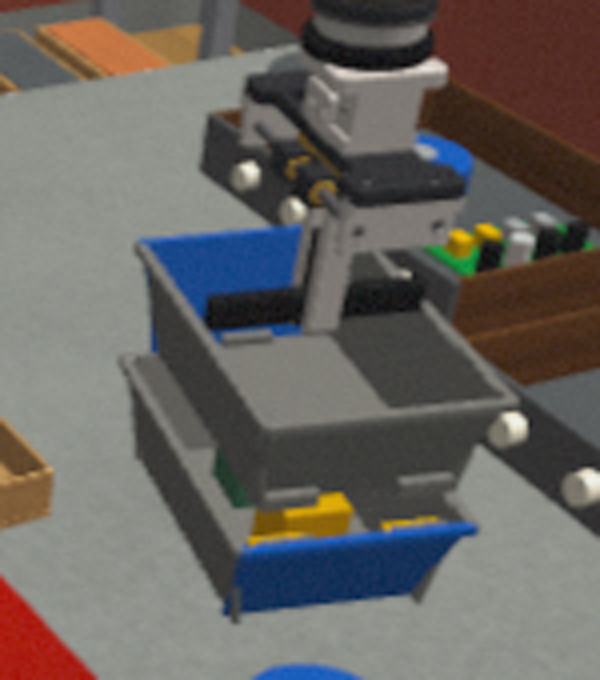

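The centres agree within about 1 mm and 0.5°. Lowering onto the shelves.

Emit:
send_rows(series=[[0, 0, 0, 0.0013, -0.0005, 0.005, -1], [0, 0, 0, 0.0013, -0.0005, 0.01, -1], [0, 0, 0, 0.0013, -0.0005, 0.015, -1], [0, 0, 0, 0.0013, -0.0005, 0.02, -1], [0, 0, 0, 0.0013, -0.0005, 0.023, -1], [0, 0, 0, 0.0013, -0.0005, 0.023, -1], [0, 0, 0, 0.0013, -0.0005, 0.023, -1]])

```text
time_s: 55.05
ee_pos: [0.5188, 0.3642, 0.1524]
eef_rot: [-3.142, 0.0, -1.776]
force: [0.7, -0.3, -3.6]
grip_width: 0.012
```

Emit:
send_rows(series=[[0, 0, 0, 0, 0, 0.001, -1], [0, 0, 0, 0, 0, 0.002, -1], [0, 0, 0, 0, 0, 0.003, -1], [0, 0, 0, 0, 0, 0.004, -1], [0, 0, 0, 0, 0, 0.004, -1]])

```text
time_s: 55.55
ee_pos: [0.5188, 0.3641, 0.1496]
eef_rot: [-3.141, 0.001, -1.776]
force: [-4.5, -3.4, 7.7]
grip_width: 0.0116
```

```bash
python3 - <<'E'
from h import *
st();c=upm();save(c,'u5',(370,50,520,220),4)
E
```

```text
{'time_s': 55.55, 'qpos': [0.5543, 0.5496, 1.3463, -0.0, 1.2448, -2.3824], 'joint_vel': [0.0006, 0.0025, 0.0005, 0.0001, -0.0007, 0.0002], 'tau': [-0.1079, -61.4722, -33.6205, -0.0439, -1.4023, -0.0011], 'ee_pos': [0.5188, 0.3641, 0.1496], 'eef_rot': [-3.141, 0.0005, -1.7758], 'force': [-4.5192, -3.4045, 7.6954], 'moment': [-0.4842, 0.989, -0.0114], 'grip_width': 0.0116}
0.141 662 [520.7 364.2] [166.1 252.4] 78.34
0.075 667 [520.6 364.5] [163.9 250.3] 78.37
```

View pics/u5.png

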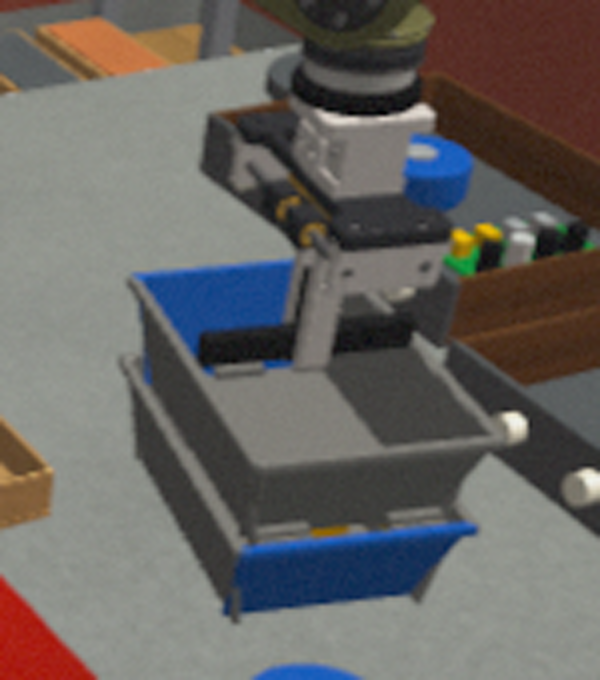

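Contact came at TCP z 0.1496, which is the expected 66 mm. The totes are seated and aligned. Releasing and rising.

Emit:
send_rows(series=[[0, 0, 0, 0, 0, 0, -0.6], [0, 0, 0, 0, 0, 0, -0.3], [0, 0, 0, 0, 0, 0, -0.1], [0, 0, 0, 0, 0, 0, -0.1], [0, 0, 0, 0, 0, 0, -0.1]])

```text
time_s: 56.1
ee_pos: [0.5188, 0.3641, 0.1482]
eef_rot: [3.142, -0.0, -1.776]
force: [-0.5, -0.7, -0.2]
grip_width: 0.042
```

Emit:
send_rows(series=[[0, 0, 0, 0, 0, -0.01, -0.1], [0, 0, 0, 0, 0, -0.03, -0.1], [0, 0, 0, 0, 0, -0.06, -0.1], [0, 0, 0, 0, 0, -0.1, -0.1], [0, 0, 0, 0, 0, -0.14, -0.1], [0, 0, 0, 0, 0, -0.15, -0.1], [0, 0, 0, 0, 0, -0.15, -0.1]])

```text
time_s: 56.8
ee_pos: [0.519, 0.3643, 0.3004]
eef_rot: [-3.139, 0.002, -1.776]
force: [0.4, -0.4, -1.1]
grip_width: 0.0419
```

```bash
python3 - <<'E'
from h import *
st();c=cam('scene');save(c,'f1');P=cloud(c)
def q(lab,x,y,zr,wx=.05,wy=.05):
    m=(abs(P[...,0]-x)<wx)&(abs(P[...,1]-y)<wy)&(P[...,2]>zr[0])&(P[...,2]<zr[1])
    r=cv2.minAreaRect((P[m][:,:2]*1000).astype(np.float32));print(lab,m.sum(),np.round(r[0],1),np.round(r[1],1),round(r[2],2),P[m][:,2].mean().round(4))
q('uprim',.52,.365,(.137,.145),.16,.14); q('lowrim',.52,.365,(.072,.078),.16,.14)
q('handle',.6134,-.1836,(.125,.145)); q('lid',.63,.02,(.06,.08),.07,.085)
t=cam('top');save(t,'f2')
E
```

```text
{'time_s': 56.8, 'qpos': [0.5542, 0.453, 1.1395, 0.0, 1.5457, -2.3824], 'joint_vel': [-0.0004, 0.0408, 0.0674, 0.0009, -0.0346, 0.0], 'tau': [0.0035, -66.103, -39.7026, -0.0692, 0.592, -0.0], 'ee_pos': [0.519, 0.3643, 0.3004], 'eef_rot': [-3.1391, 0.0024, -1.7758], 'force': [0.4202, -0.4245, -1.0725], 'moment': [0.1042, 0.0775, -0.0267], 'grip_width': 0.0419}
uprim 783 [520.8 364.8] [164.2 252.9] 78.38 0.1405
lowrim 693 [520.1 363.5] [163.8 249.8] 78.61 0.0746
handle 109 [ 615.5 -183.3] [24.1 26.3] 76.71 0.1331
lid 2857 [630.   19.9] [169.8 139.9] 89.97 0.0706
```

View pics/f1.png

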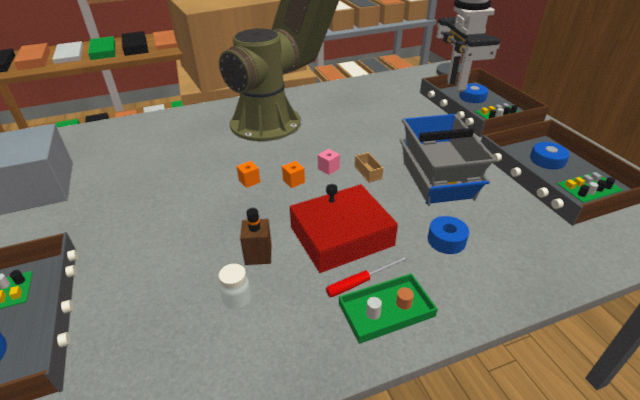

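View pics/f2.png

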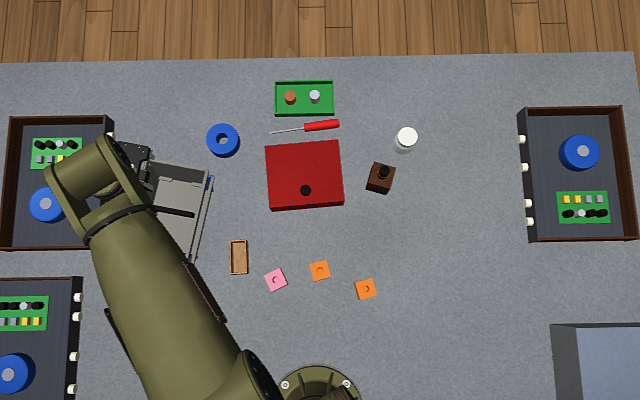

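The upper tote sits on the lower at (445,155), the lid is shut at (343,220) and the rod stands in its rest at (253,225). The bystanders are unmoved. Settling, then handing in.

Emit:
send_rows(series=[[0, 0, 0, 0, 0, 0, -0.1], [0, 0, 0, 0, 0, 0, -0.1], [0, 0, 0, 0, 0, 0, -0.1]])

```text
time_s: 57.2
ee_pos: [0.5187, 0.364, 0.2975]
eef_rot: [3.141, -0.001, -1.776]
force: [-0.6, 0.4, -0.2]
grip_width: 0.042
```

```bash
python3 -c "
from h import *
print(ctrl.hand_in())"
```

```text
the job is handed in; nothing more can be done
None
```

I did the whole job and handed it in at about 57 s of robot time; hand-in gives no verdict. I probed blue, yellow and green in that order, with about 15 N of contact each. Blue is short (bottom at 28 mm); yellow and green are good (12 mm). The rod is back in its rest, blue is in the red box with the lid shut, and yellow and green are in the lower tote. The loose tote is stacked on top, blue end over grey end.

**Last checks:**
- **Upper tote:** its rim is 66 mm above the lower one's, with the centres within about 1.5 mm and the turn within 0.3°.
- **Lid:** it lies flat, with its top at z ≈ 70 mm.
- **Rod:** it stands upright in its rest.
- **Bystanders:** they look unmoved in the pictures; I did not measure them.
- **Blocks:** I saw each one standing before it was covered, but could not see them once the lid and the upper tote were on.

The blue block was knocked about 5 cm sideways after its probing; I found it again before picking it up. No check failed or disagreed.

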